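# Fit the stub arbor to the tilted welding positioner

### The arm

A 6-joint arm with a two-finger parallel gripper is mounted at the origin on the work surface. World frame = base frame: x ahead of the robot, y to its left, z up, the work surface at z = 0. Lengths are in m, angles in degrees, forces in N, time in s.
With the tool pointing down it reaches from about 0.325 to 0.85 m from the base axis. Payload 15.5 kg.
Tool frame: the origin (TCP) lies on the centre line of the jaws, within the pads' length; the fingertips stand 14 mm ahead of it and the grasp point (between the pads) lies 5 mm behind it (tips_ahead is the distance from the TCP to the fingertips, in m); z points along the fingers, y is the direction in which the jaws open and shut (so a half turn about z gives the same grasp; the last joint's range is limited). The gripper opens to 91 mm and grips with 3 to 60 N. Pads are 32 mm wide; open, the fingers measure 118 mm over their backs; the gripper's body (76 mm by 178 mm) begins 60 mm behind the grasp point.
Start: joints at [68.726, 28.281, 77.091, -0, 74.628, -5.472], TCP at [0.17, 0.601, 0.189] pointing down, gripper open.
Joint ranges: [-166.48, 166.48], [-47.26, 123.95], [12.59, 153.08], [-70.14, 250.14], [6.76, 159.57], [-176.63, 176.63]. Speed limits (degrees/s): [108.29, 108.29, 147.25, 172.46, 172.46, 172.46].

### API

Orientations are given as [roll, pitch, yaw] about the fixed x, y, z axes, in that order (R = Rz(yaw) Ry(pitch) Rx(roll)).
In Python, from plant import * gives the robot as it stands. The module is installed in compiled form; this text tells all that it offers.
- The arm moves only by the shell command python3 -m jog 'ROWS' [FORCE]. ROWS is text: rows parted by semicolons, each of 5 numbers parted by spaces: the gripper's target within -1 to 1 (fully open at 1, half-way at 0, shut at -1), then the shift along the tool's x, y, z in mm, then the turn about the tool's z in rad. In form: claw dx dy dz twist; .... A call has 1 to 12 rows; each row shifts and turns the commanded pose from where the row before left it, along the tool's axes as they then stand; what a row does not reach is not made up. A row lasts 1/10 s, in which the tool goes at most 50 mm and 8.59 degrees, less where a joint would pass 70% of its speed; a pose out of reach is approached as far as the arm can. A call is refused whole if a number of a shift passes 50 or a number of a turn 0.15, either way. A call with a gripper value outside its range is refused whole. The fingers move at their own pace and stop on an object; FORCE is the grip in N (left out, the last holds). Time passes only in rows, so rows that do not move let the fingers close. It gives the time, the measured TCP pose, the force and the opening at its end, in the units of the state.
- observe(): the state, without advancing time (a new reading comes with each control period).
- read_camera(name): name is "scene" or "top"; returns a dict with "frame" (384x512x3 uint8, red, green, blue), "intrinsics" (3x3 intrinsics, pixels), "rvec" (rotation vector, rad) and "tvec" (3), from world to camera coordinates, as OpenCV has them. Camera axes: x right, y down, z forward; pixel columns grow to the right and rows downward; lengths in m; the calibration is good to about 2 mm. A picture is of the moment at which its call begins. There is no depth.
- job_done(): hands the job in, once; it reports no verdict.
The state is a dict: "time_s": time; "joints": joint angles; "dq": joint speeds; "tau": joint torques, N m; "eef_pos": TCP position; "orientation": TCP orientation; "contact_force": force on the tool from outside, world axes, zero at the start; "moment": the same for the moment, N m; "width": finger opening in m.
Only numpy, scipy, OpenCV 4.12 (cv2) and the standard library are available. Lean on these libraries where they do the work, as an engineer would, in place of code of your own. Each camera call takes 0.05 s, during which the arm holds its last target.

### The job

Get the welding positioner ready for the next drum: pull the spatter plug out of its tilted spindle and stand it in the free hole of the tool rack. Then take the stub arbor (the tool with the plain stepped cylindrical end) from the rack and seat its taper gently in the spindle, drive slots over the two dogs and flange fully home, before you swing the lock ring by its lever clockwise to the stop and let go. Leave the pointed centre, the drill chuck and the other things on the table where they are.

Things in the scene. Friction and masses are not known exactly. Their poses are not given: they have to be found in the camera images.
- plug: Spatter plug, turned aluminium, 125 mm long, 0.2 kg, round. Origin: centre of the underside of its flange (54 mm diameter, 6 mm thick); z along it, out of the taper. Below: a 55 mm taper (43 mm diameter, 27 mm at the end). Above: a plain stem of 28 mm diameter, z = 6 to 70 mm, to hold it by. It starts loose in the spindle, its origin at spindle_mouth.
- arbor: Stub arbor, steel, 0.6 kg. Origin: centre of its flange's underside; z along it, out of the shank. Below: a 65 mm taper (44 to 25.5 mm diameter) and 7 mm stud. Flange 72 mm diameter, z = 0 to 14, two drive slots 18 mm wide cut through its rim at +x and -x to 27.5 mm from the axis. Above: 44 mm cylinder, z = 14 to 75 (hold here), 28 mm nose to 92. Hangs in a rack hole.
- spindle_mouth (a point): Centre of the spindle's flat face, at the mouth of its bore (46 mm diameter, 7:24 taper, 69 mm deep). z points out of the bore and leans 35 degrees from vertical, roughly towards the robot; x runs through the two dogs. A seated arbor has its origin here, z along z, slots over the dogs (either way round).
- spindle_dog (a point): On the spindle's face, middle of the foot of one of its two steel dogs, 33.5 mm from the axis; the other is opposite. Axes as spindle_mouth. Dogs: 9 mm high, 29 to 38 mm from the axis, 15 mm wide (12 mm at the top). The spindle starts turned up to 20 degrees either way about its axis; its gearbox holds it (12 N m).
- lock (a joint): Turn of the lock ring in rad: 0 open, 1.05 locked (stop), growing clockwise looking down into the spindle. Ring 100/77 mm diameter, top 22 mm above the face; two lugs 12 mm wide reach in to 29 mm from the axis, 16.5 to 22 mm above the face: above the dogs when open, over the flange when locked. Starts within 0.06 of open, stays where left, 3 N at the knob; blocked if the flange is not down.
- lock_knob (a point): On the axis of the black round knob (22 mm diameter, from 28 mm below to 18 mm above this point) at the end of the lock ring's lever, parallel to the spindle's axis, 85 mm from it and 48 mm above the plane of the face. Open, the lever points 60 degrees clockwise from the spindle's x, looking down into the spindle (to the robot's right, away from it); locking swings it clockwise by 1.05 rad, towards the robot.
- rack_free (a point): Centre of the rack's free hole at the plate's upper face, 95 mm above the table; axes as the rack's, z up. A plug standing in it rests on its flange, its origin here.
- rack: Tool rack, fixed, 235 x 235 mm: a 12 mm aluminium plate, top 95 mm above the table, on two blue sheet sides; four through holes of 48 mm diameter at the corners of a 115 mm square. Three hold tools by their flanges, shanks down; the free one is at -x -y of the rack. Origin: centre of its underside.
- positioner: Bench welding positioner, fixed: grey base 250 x 220 mm with two cheeks, a blue gear head tilted 35 degrees between them, gear motor at the back. Origin: middle of its foot, at table height; the spindle mouth lies at (-30, 0, 190) mm and leans to its -x.
- centre: Dead centre, steel, shank and flange as the arbor's, with a 60-degree point, 78 mm above the flange's underside (origin there, z up). It hangs in the rack and stays there.
- chuck: Drill chuck, steel, shank and flange as the arbor's, with a stout 54 mm sleeve and three small jaws, 90 mm above the flange's underside (origin there, z up). It hangs in the rack and stays there.
- drum_a: Perforated aluminium drum, 100 mm diameter, 110 mm long, lying on two low steel feet, 2 kg, not part of the job. Origin: centre of its underside.
- drum_b: A second drum like it. Origin: centre of its underside.
- hammer: Hammer with a wooden handle, lying on the table, not part of the job. Origin: under its middle, at table height.
- clamp: Steel screw clamp with an orange handle, 240 mm long, lying on the table, not part of the job. Origin: under the middle of its bar, at table height.
- brush: Brush with a wooden handle lying on the table, not part of the job. Origin: under its middle, at table height.
- disc: Flat steel disc, 130 mm diameter, 14 mm thick, with a hole, lying on the table, not part of the job. Origin: centre of its underside.
There are look-alikes about, which are no part of the job. Leave any yellow look-alike of the plug alone. What is shaped like the arbor but brown is not meant.

How it is judged:
By the outcome, as a careful person would: the job done as asked, in the order asked, and still so for the second after the job is handed in, with the robot touching nothing.
It also fails if it takes over 67 s, if anything falls off the work surface, if the arm or the gripper's body presses on something with over 40 N, if the wrist force passes 120 N, or if a joint passes its speed limit or range.

## Working session

There is one attempt and no reset: what is moved stays moved. The work goes in short steps, Python scripts to look and compute and a shell command to move; the robot and the scene stay as the last step left them, time stands still between calls to the robot, and variables do not carry over. Pictures are saved under pics/ and viewed, and the job is handed in when it is done.

```bash
mkdir -p pics; ls
cat > h.py <<'E'
import numpy as np, cv2
from plant import *
def grab(n,save=None,scale=1.5):
    d=read_camera(n); f=d["frame"][:,:,::-1].copy()
    np.savez('last_%s.npz'%n,**d)
    if save: cv2.imwrite('pics/'+save,cv2.resize(f,None,fx=scale,fy=scale,interpolation=cv2.INTER_CUBIC))
    return d
def crop(n,save,u0,v0,u1,v1,s):
    d=np.load('last_%s.npz'%n); f=d["frame"][v0:v1,u0:u1,::-1]
    cv2.imwrite('pics/'+save,cv2.resize(f,None,fx=s,fy=s,interpolation=cv2.INTER_CUBIC))
def P(d):
    R=cv2.Rodrigues(np.asarray(d["rvec"]).reshape(3,1))[0]; return np.asarray(d["intrinsics"]),R,np.asarray(d["tvec"]).reshape(3)
def proj(d,p):
    K,R,t=P(d); q=(np.atleast_2d(p)@R.T+t)@K.T; return q[:,:2]/q[:,2:]
def ray(d,uv):
    K,R,t=P(d); v=R.T@np.linalg.solve(K,[uv[0],uv[1],1.]); return -R.T@t, v/np.linalg.norm(v)
def atz(d,uv,z):
    c,v=ray(d,uv); return c+v*(z-c[2])/v[2]
def tri(d1,u1,d2,u2):
    c1,v1=ray(d1,u1);c2,v2=ray(d2,u2)
    A=np.c_[v1,-v2]; s=np.linalg.lstsq(A,c2-c1,rcond=None)[0]
    a=c1+v1*s[0]; b=c2+v2*s[1]; return (a+b)/2, np.linalg.norm(a-b)
def Rrpy(o):
    from scipy.spatial.transform import Rotation as Ro
    return Ro.from_euler('xyz',o,degrees=True).as_matrix()
E
python3 - <<'E'
from h import *
print(observe())
for n in("scene","top"):
    d=grab(n,n+'0.png'); K,R,t=P(d); print(n,K,-R.T@t,R)
E
```

```text
pics
{'time_s': 0.0, 'joints': array([ 6.87262988e+01,  2.83132324e+01,  7.71283700e+01,  1.47168376e-03,
        7.46255587e+01, -5.47489399e+00]), 'dq': array([-0.01249585,  0.01699041, -0.02676537, -0.02102946,  0.01124538,
       -0.01980489]), 'tau': array([-4.56189719e-04, -8.78803325e+01, -3.81854081e+01,  7.05415662e-02,
        5.31084300e-02, -1.87983227e-05]), 'eef_pos': array([0.17003691, 0.60100726, 0.18814887]), 'orientation': array([-1.79933281e+02, -7.81990767e-03,  1.64200797e+02]), 'contact_force': array([ 0.18190055, -1.11525573,  0.12408114]), 'moment': array([ 0.04225455, -0.01775882, -0.02709494]), 'width': 0.09130941796243447}
scene [[368.65842001   0.         255.54016594]
 [  0.         368.65842001 195.5775796 ]
 [  0.           0.           1.        ]] [ 1.15839599 -0.22714041  1.30106279] [[ 0.22983658  0.97322847 -0.00122447]
 [ 0.82361559 -0.19517414 -0.53250767]
 [-0.51849061  0.12138125 -0.84642429]]
top [[421.90461228   0.         251.35300498]
 [  0.         421.90461228 191.58225936]
 [  0.           0.           1.        ]] [ 0.29120552 -0.0885766   1.50083324] [[-0.03058281 -0.99911901 -0.02873826]
 [-0.99260773  0.03373686 -0.11658352]
 [ 0.11745035  0.02496037 -0.99276503]]
```

View pics/scene0.png

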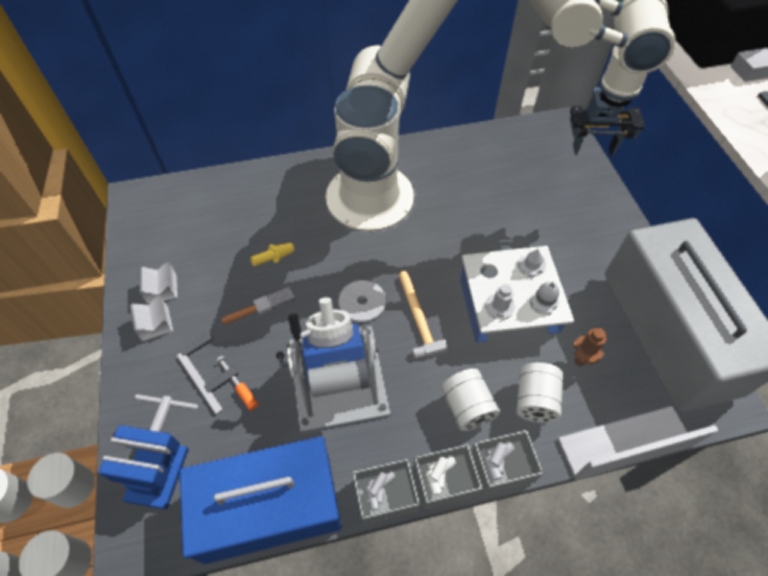

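View pics/top0.png

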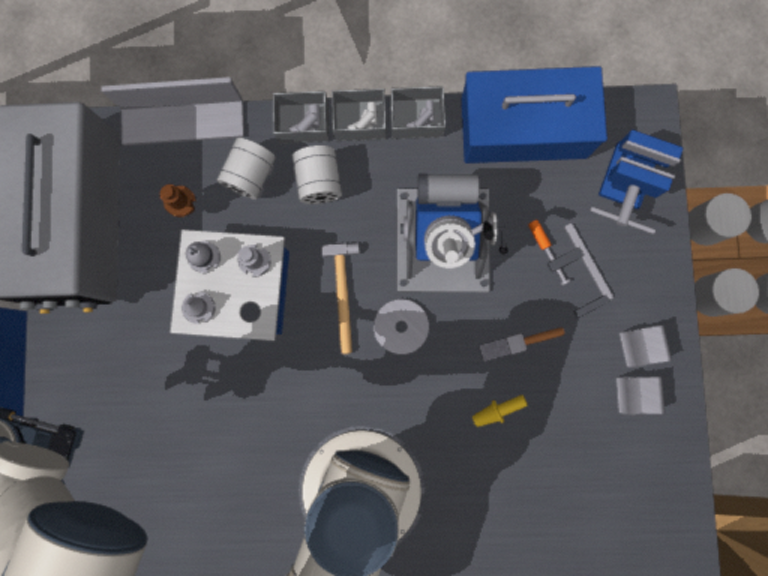

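Scene (1.5x): the spindle with the plug is at (325,315), the rack at (515,290) with the free hole at (489,270). The brown look-alike is at (590,345) and the yellow one at (272,253). Next I'll enlarge the rack and spindle.

Run:
```python
from h import *
crop('top','c_tr.png',105,140,205,240,7)
crop('top','c_ts.png',255,110,345,200,7)
crop('scene','c_sr.png',300,155,390,235,8)
crop('scene','c_ss.png',180,190,270,290,6)
```

```text
(no output)
```

View pics/c_tr.png

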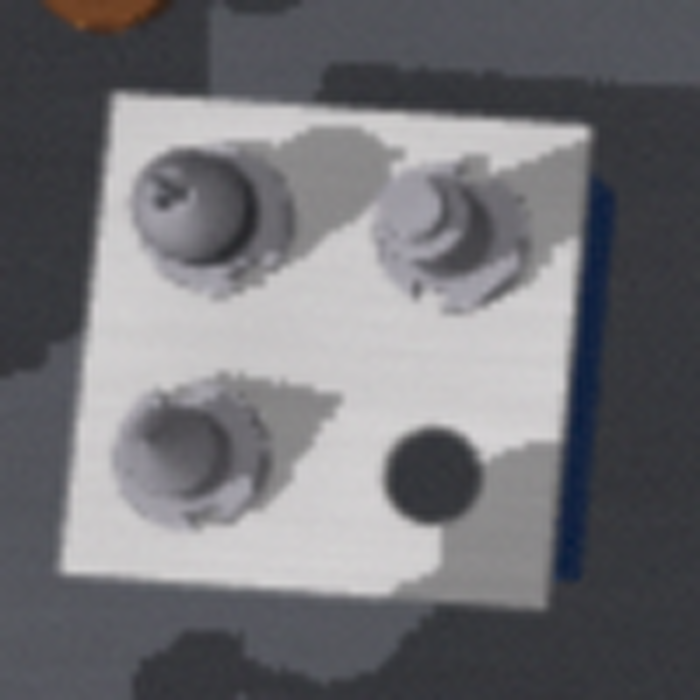

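View pics/c_ts.png

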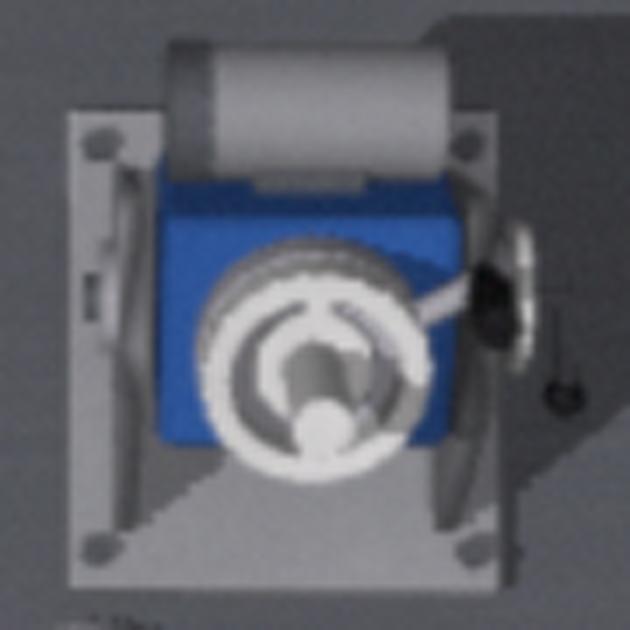

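View pics/c_sr.png

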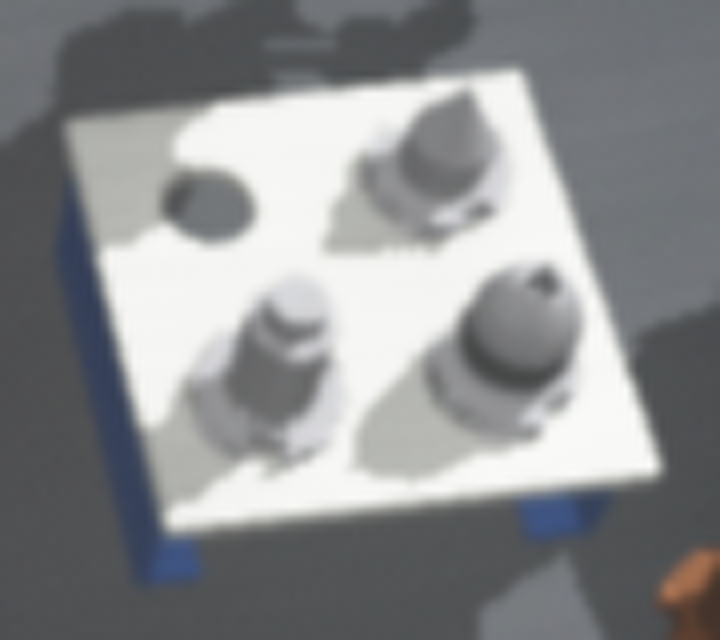

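View pics/c_ss.png

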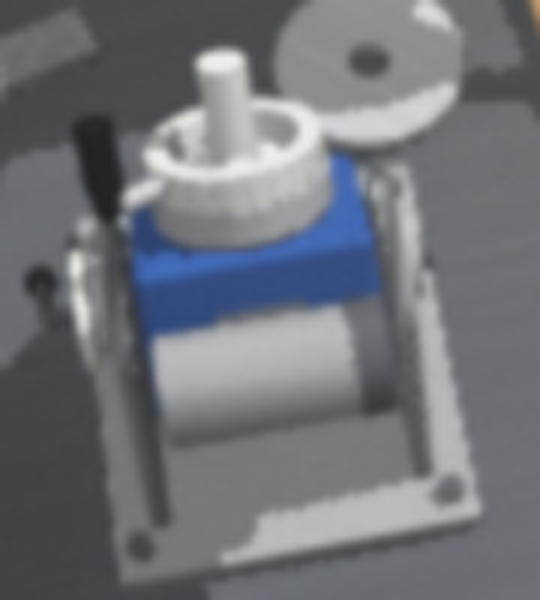

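The arbor is the stepped grey tool at the top-crop (450,235), i.e. full-frame (169,174). It is bare grey steel with a stepped nose. The pointed one at (180,450), the drum-headed chuck at (200,210) and the brown copy off the rack don't fit. The free hole is at crop (433,475). The plug is the bright stem in the spindle, at ts-crop (323,425). Next I'll fit the poses.

```bash
cat > meas.py <<'E'
from h import *
from scipy.optimize import least_squares
T=np.load('last_top.npz'); S=np.load('last_scene.npz')
def full(p,u0,v0,s): p=np.atleast_2d(np.array(p,float)); return (p+.5)/s-.5+[u0,v0]
def rz(a): c,s=np.cos(a),np.sin(a); return np.array([[c,-s,0],[s,c,0],[0,0,1]])
E
python3 - <<'E'
from meas import *
# rack corners
tc=full([(112,93),(593,127),(548,608),(60,573)],105,140,7)
sc=full([(662,470),(165,530),(66,122),(521,70)],300,155,8)
h=.1175; L=np.array([(h,h),(h,-h),(-h,-h),(-h,h)])
def pts(p): 
    return np.c_[L,np.full(4,.095)]@rz(p[2]).T+[p[0],p[1],0]
for use in ('T','S','TS'):
    f=lambda p: np.r_[(proj(T,pts(p))-tc).ravel()*('T' in use),(proj(S,pts(p))-sc).ravel()*('S' in use)]
    r=least_squares(f,[.45,.25,0]); print(use,r.x[:2],np.degrees(r.x[2]),np.abs(r.fun).max())
p=r.x
print('free',rz(p[2])@[-.0575,-.0575,0]+[p[0],p[1],.095])
print('hole from px',atz(T,full((433,475),105,140,7)[0],.095),atz(S,full((209,205),300,155,8)[0],.095))
print('arb',rz(p[2])@[.0575,-.0575,0]+[p[0],p[1],.095])
# positioner
tb=full([(68,112),(498,112),(500,588),(70,588)],255,110,7)
sb=full([(480,512),(122,582)],180,190,6)
Lb=np.array([(.125,.11),(.125,-.11),(-.125,-.11),(-.125,.11)])
def pb(p): return np.c_[Lb,np.full(4,p[3])]@rz(p[2]).T+[p[0],p[1],0]
def f(p): q=pb(p); return np.r_[(proj(T,q)-tb).ravel(),(proj(S,q[:2])-sb).ravel()]
r=least_squares(f,[.5,-.1,0,.015]); print('pos',r.x,np.degrees(r.x[2]),r.fun.round(2))
p=r.x
u=rz(p[2])@[-np.sin(np.radians(35)),0,np.cos(np.radians(35))]
m=rz(p[2])@[-.03,0,.19]+[p[0],p[1],0]
print('mouth',m,'u',u,'top',m+.07*u)
print('tri top',tri(T,full((323,425),255,110,7)[0],S,full((222,62),180,190,6)[0]))
E
```

```text
T [0.47685655 0.284513  ] -5.9674524292715585 0.3622492693301922
S [0.47697229 0.28467509] -5.998657849788859 0.4653528710338719
TS [0.47690932 0.28458545] -5.9793019064636015 0.4497289158011313
free [0.41373241 0.233388   0.095     ]
hole from px [0.41362181 0.23380896 0.095     ] [0.41356887 0.23325543 0.095     ]
arb [0.52810676 0.22140854 0.095     ]
pos [ 0.57751631 -0.21077149 -0.03661499  0.01460946] -2.0978845523564464 [ 0.04 -0.3  -0.19 -0.42  0.55  0.67 -0.42  0.5   0.41  0.31 -0.33  0.17]
mouth [ 0.54753642 -0.20967329  0.19      ] u [-0.57319199  0.0209968   0.81915204] top [ 0.50741298 -0.20820351  0.24734064]
tri top (array([ 0.49893739, -0.20712089,  0.24641053]), np.float64(0.00014485149560108053))
```

```bash
cat > ov.py <<'E'
from meas import *
def ucirc(m,yaw,r,s,n=72):
    Rz=rz(yaw); u=Rz@[-np.sin(np.radians(35)),0,np.cos(np.radians(35))]; v=Rz@[np.cos(np.radians(35)),0,np.sin(np.radians(35))]; w=np.cross(u,v)
    a=np.linspace(0,2*np.pi,n); return m+s*u+r*(np.cos(a)[:,None]*v+np.sin(a)[:,None]*w)
def overlay(D,name,box,s,curves):
    u0,v0,u1,v1=box; f=cv2.resize(D["frame"][v0:v1,u0:u1,::-1],None,fx=s,fy=s,interpolation=cv2.INTER_CUBIC)
    for c,col in curves:
        q=(proj(D,c)-[u0,v0]+.5)*s-.5
        cv2.polylines(f,[np.round(q*8).astype(np.int32)],False,col,1,cv2.LINE_AA,3)
    cv2.imwrite('pics/'+name,f)
E
python3 - <<'E'
from ov import *
yaw=np.radians(-2.1)
u=rz(yaw)@[-np.sin(np.radians(35)),0,np.cos(np.radians(35))]
m=np.array([ 0.49894,-0.2071,0.2464])-.07*u; print(m)
base=lambda z,c: rz(yaw)@np.array([0,0,0])+0
cs=[(ucirc(m,yaw,.05,.022),(0,0,255)),(ucirc(m,yaw,.0385,.022),(0,255,0)),(ucirc(m,yaw,.014,.07),(255,0,255)),(ucirc(m,yaw,.027,.006),(0,255,255))]
o=m-rz(yaw)@[-.03,0,.19]
for z in (0,.015):
    L=np.array([(.125,.11,z),(.125,-.11,z),(-.125,-.11,z),(-.125,.11,z),(.125,.11,z)])
    cs.append((L@rz(yaw).T+o,(255,255,0)))
overlay(T,'o_t.png',(255,110,345,200),7,cs)
overlay(S,'o_s.png',(180,190,270,290),6,cs)
E
```

```text
[ 0.53906339 -0.20857126  0.18905936]
```

View pics/o_t.png

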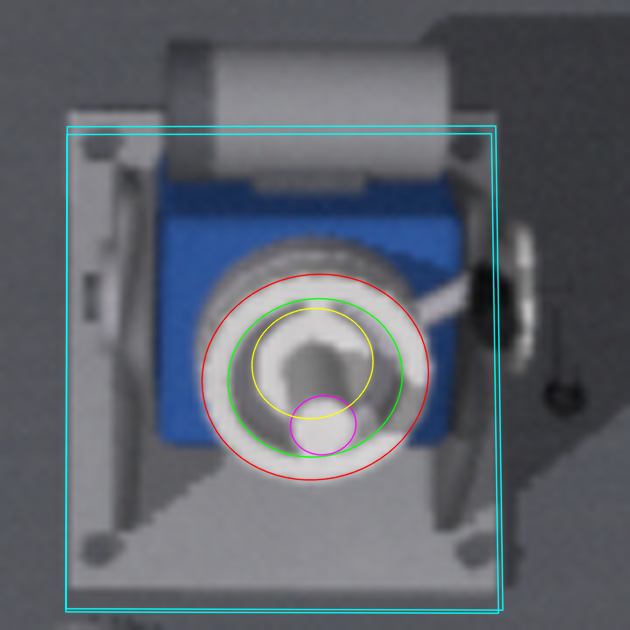

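View pics/o_s.png

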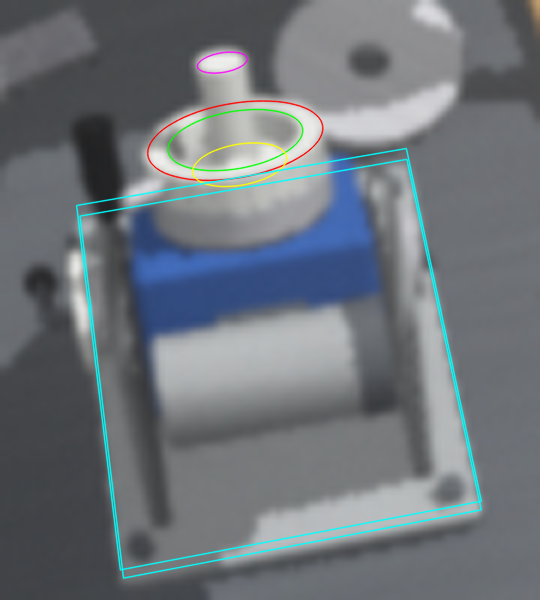

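```bash
cat >> ov.py <<'E'
YAW=np.radians(-2.1); M0=np.array([.5405,-.2088,.190])
def frame(yaw=YAW):
    Rz=rz(yaw); t=np.radians(35); u=Rz@[-np.sin(t),0,np.cos(t)]; v=Rz@[np.cos(t),0,np.sin(t)]; return v,np.cross(u,v),u
def sp(m,r,deg_cw,s,yaw=YAW):
    v,w,u=frame(yaw); a=np.radians(deg_cw); return m+s*u+r*(np.cos(a)*v-np.sin(a)*w)
E
python3 - <<'E'
from ov import *
cs=[]
for th,c in ((-20,(0,0,255)),(-10,(0,255,255)),(0,(0,255,0)),(10,(255,255,0)),(20,(255,0,255))):
    cs.append((np.array([sp(M0,.085,60+th,s) for s in (.020,.066)]),c))
    cs.append((np.array([sp(M0,.085,60+th,.066)+.011*(np.cos(a)*frame()[0]+np.sin(a)*frame()[1]) for a in np.linspace(0,6.3,30)]),c))
overlay(T,'o_t2.png',(255,110,345,200),7,cs)
overlay(S,'o_s2.png',(180,190,270,290),6,cs)
E
```

```text
(no output)
```

View pics/o_t2.png

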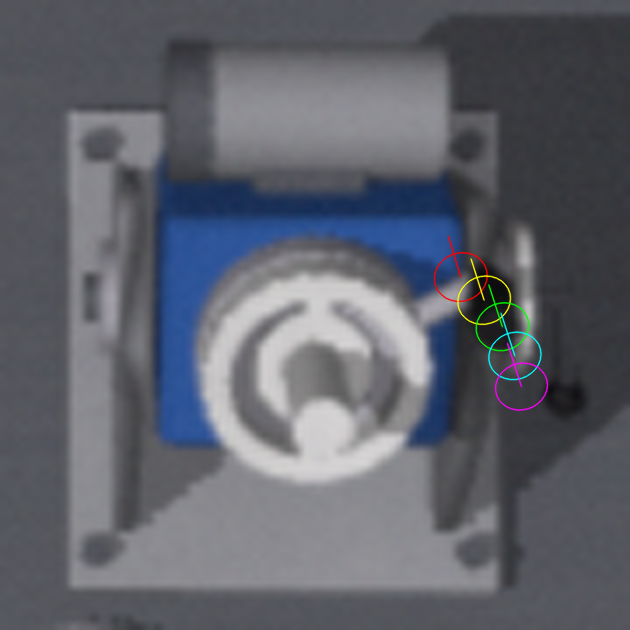

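View pics/o_s2.png

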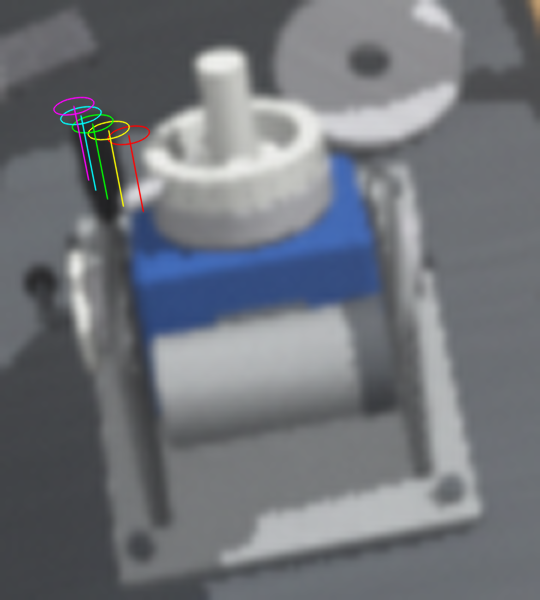

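```bash
python3 -m jog '1 0 0 -28 -0.048; 1 0 0 -28 -0.048; 1 0 0 -28 -0.048; 1 0 0 -28 -0.048; 1 0 0 -28 -0.047; 1 -20.6 -44.2 0 0; 1 -20.6 -44.2 0 0; 1 -20.6 -44.2 0 0; 1 -20.6 -44.2 0 0; 1 -20.6 -44.2 0 0; 1 -20.6 -44.2 0 0; 1 -20.6 -44.2 0 0' 40; python3 -m jog '1 -20.6 -44.2 0 0; 1 -20.6 -44.2 0 0; 1 -20.6 -44.2 0 0; 1 -20.6 -44.2 0 0; 1 -20.6 -44.2 0 0; 1 -20.6 -44.2 0 0; 1 -20.6 -44.2 0 0; 1 -20.6 -44.2 0 0; 1 -20.6 -44.2 0 0; 1 -20.6 -44.2 0 0; 1 -20.6 -44.2 0 0; 0.1 0 0 0 0'
cat >> h.py <<'E'
def to(p,yaw=None):
    o=observe(); R=Rrpy(o['orientation']); d=R.T@(np.array(p)-o['eef_pos'])*1000
    print('t',round(o['time_s'],2),'pos',o['eef_pos'].round(4),'rpy',o['orientation'].round(2),'F',o['contact_force'].round(1),'w',round(o['width'],4),'-> shift',d.round(1), '' if yaw is None else 'twist %.3f'%(-np.radians((yaw-o['orientation'][2]+180)%360-180)))
E
python3 -c "
from h import *
to([.5118,-.2078,.226],177.9)"
```

```text
time_s: 1.3
eef_pos: [0.303, 0.285, 0.3286]
orientation: [-180.0, -0.0, 177.9]
contact_force: [1.9, 0.1, 0.9]
width: 0.0913
time_s: 2.5
eef_pos: [0.5127, -0.2121, 0.3274]
orientation: [-180.0, -0.1, 177.7]
contact_force: [-0.5, 0.4, -0.4]
width: 0.0857
t 2.5 pos [ 0.5127 -0.2121  0.3274] rpy [-1.7996e+02 -5.0000e-02  1.7768e+02] F [-0.5  0.4 -0.4] w 0.0857 -> shift [  0.9   4.3 101.4] twist -0.004
```

```bash
python3 -m jog '0.1 0.9 4.3 20 0; 0.1 0 0 20 0; 0.1 0 0 20 0; 0.1 0 0 0 0'; python3 -c "
from h import *
to([.5118,-.2078,.226],177.9); grab('scene'); grab('top'); crop('top','t1.png',255,110,345,200,7); crop('scene','s1.png',180,170,270,270,6)"
```

```text
time_s: 2.9
eef_pos: [0.5092, -0.2019, 0.2664]
orientation: [179.9, -0.2, 177.9]
contact_force: [-0.6, -0.6, 0.8]
width: 0.054
t 2.9 pos [ 0.5092 -0.2019  0.2664] rpy [179.88  -0.24 177.9 ] F [-0.6 -0.6  0.8] w 0.054 -> shift [-3.  -5.9 40.3] twist -0.000
```

View pics/s1.png

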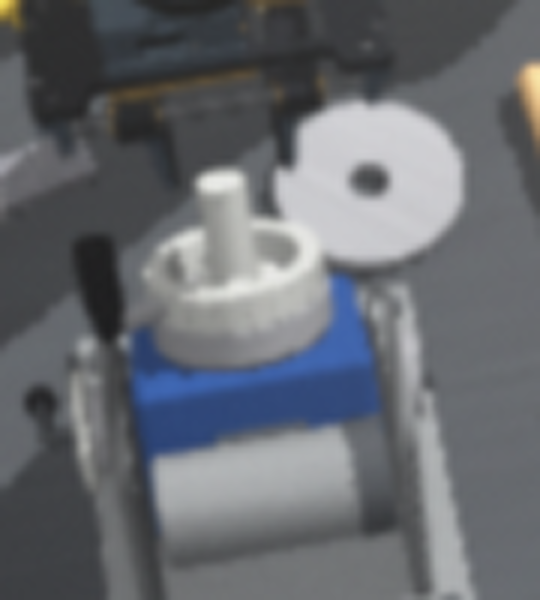

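```bash
python3 -c "
from h import *
S=np.load('last_scene.npz')
for p in ([.509,-.202,.252],[.509,-.202+.034,.252],[.509,-.202-.034,.252],[.4989,-.2071,.2464]):
    print((proj(S,p)-[180,170]+.5)*6-.5)
to([.5118,-.2078,.226])"
```

```text
[[233.22694319 189.97156136]]
[[293.39015242 177.94182346]]
[[172.65789082 202.08244831]]
[[221.89670576 181.95220194]]
t 3.0 pos [ 0.5106 -0.2027  0.2691] rpy [ 1.7999e+02 -2.0000e-02  1.7790e+02] F [0.7 0.  0.5] w 0.0505 -> shift [-1.4 -5.  43.1]
```

View pics/t1.png

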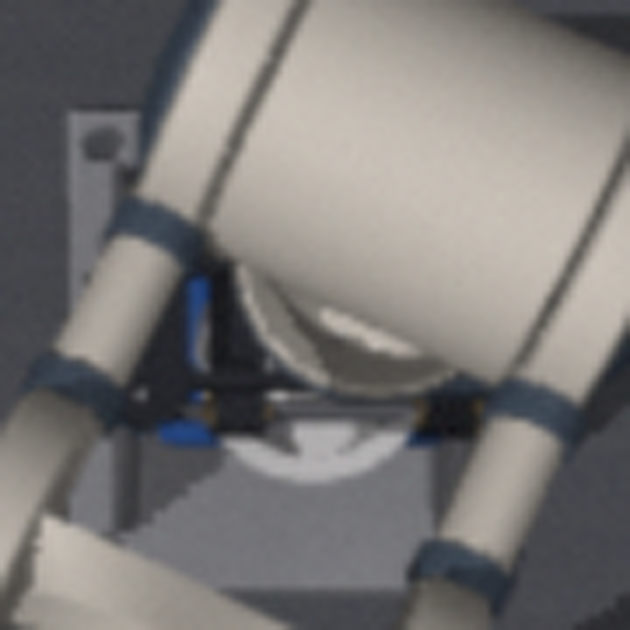

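```bash
python3 -m jog '0.1 -1 -5 0 0; 0.1 0 0 21 0; 0.1 0 0 21 0; 0.1 0 0 0 0; 0.1 0 0 0 0' 30; python3 -c "
from h import *
to([.5118,-.2078,.226]);grab('scene'); crop('scene','s2.png',180,170,270,270,6)"
```

```text
time_s: 3.5
eef_pos: [0.5119, -0.2084, 0.2278]
orientation: [-180.0, 0.0, 177.9]
contact_force: [0.0, 0.7, 0.6]
width: 0.05
t 3.5 pos [ 0.5119 -0.2084  0.2278] rpy [-1.7998e+02  4.0000e-02  1.7789e+02] F [0.  0.7 0.6] w 0.05 -> shift [0.2 0.6 1.8]
```

View pics/s2.png

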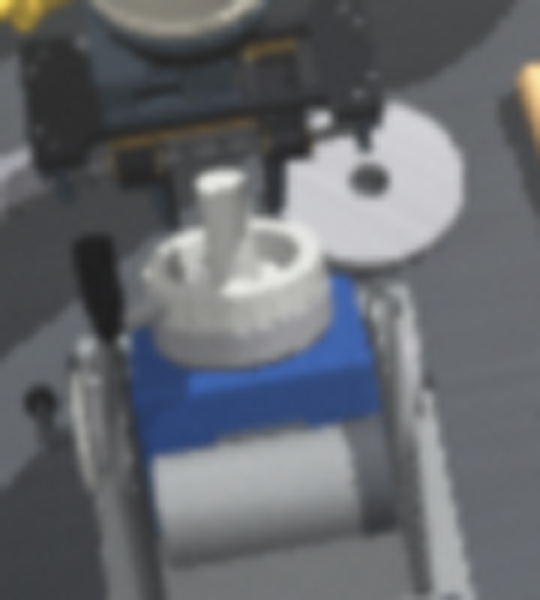

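```bash
python3 -c "
from h import *
S=np.load('last_scene.npz')
for p in ([.512,-.208+.03,.2138],[.512,-.208-.03,.2138],[.512+.016,-.208+.03,.2138],[.512+.016,-.208-.03,.2138],[.512-.016,-.208-.03,.2138]):
    print((proj(S,p)-[180,170]+.5)*6-.5)
"; python3 -m jog '-0.2 0 0 0 0; -0.8 0 0 0 0; -0.8 0 0 0 0; -0.8 0 0 0 0' 30;python3 -c "
from h import *
to([.5118,-.2078,.226]);crop('scene','s2b.png',190,180,250,230,13)"
```

```text
[[281.42016705 220.85275413]]
[[177.41593707 241.88387215]]
[[286.75735432 244.54354749]]
[[182.09176704 265.85320298]]
[[172.80156078 218.22956638]]
time_s: 3.95
eef_pos: [0.5117, -0.208, 0.227]
orientation: [-180.0, 0.0, 177.9]
contact_force: [0.6, -0.2, -0.8]
width: 0.0209
t 3.95 pos [ 0.5117 -0.208   0.227 ] rpy [-1.7999e+02  2.0000e-02  1.7789e+02] F [ 0.6 -0.2 -0.8] w 0.0209 -> shift [-0.1  0.3  1. ]
```

View pics/s2b.png

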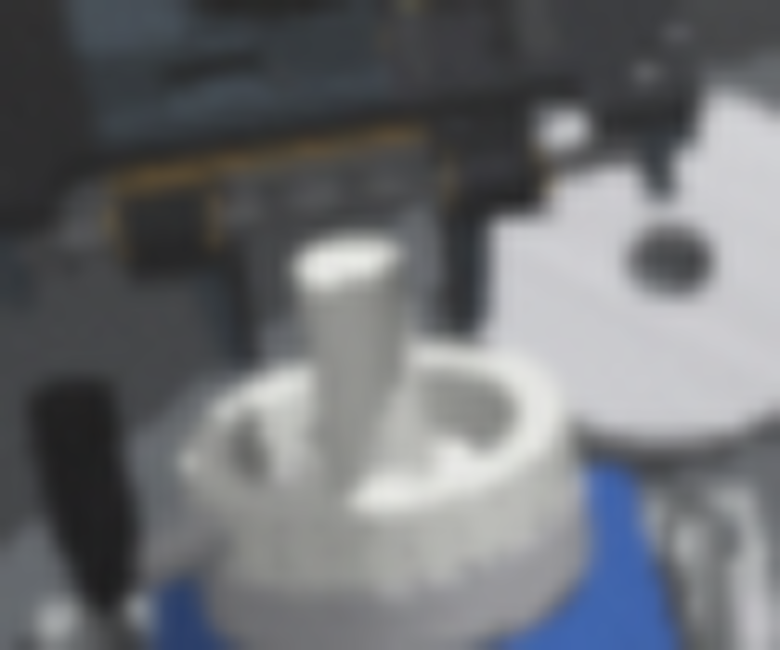

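```bash
python3 -c "
from h import *
grab('scene');to([.5118,-.2078,.226]);crop('scene','s3.png',190,180,250,230,13)"
```

```text
t 4.0 pos [ 0.5116 -0.2081  0.2269] rpy [-1.7999e+02  1.0000e-02  1.7789e+02] F [-0.1 -0.3  0.6] w 0.0169 -> shift [-0.2  0.3  0.9]
```

View pics/s3.png

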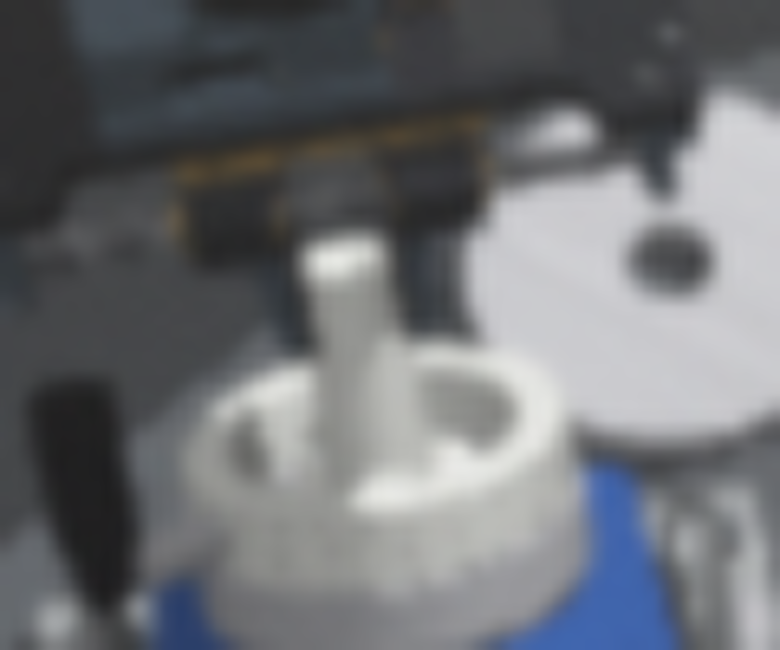

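```bash
python3 -c "
from meas import *
for p in ((295,350),(440,335)):
    q=full(p,190,180,13)[0]
    for z in (.20,.213,.227,.25): print(p,z,atz(S,q,z))
q=full((350,262),190,180,13)[0]
for z in (.22,.2464,.26): print('stem top',z,atz(S,q,z))
crop('top','t3.png',255,110,345,200,7)
"; python3 -c "
from h import *
grab('top','t3f.png',1.5)"
```

```text
(295, 350) 0.2 [ 0.49268136 -0.22549804  0.2       ]
(295, 350) 0.213 [ 0.5005413  -0.22551743  0.213     ]
(295, 350) 0.227 [ 0.50900585 -0.22553831  0.227     ]
(295, 350) 0.25 [ 0.52291191 -0.22557262  0.25      ]
(440, 335) 0.2 [ 0.49702058 -0.18703056  0.2       ]
(440, 335) 0.213 [ 0.50482929 -0.18750412  0.213     ]
(440, 335) 0.227 [ 0.51323867 -0.18801412  0.227     ]
(440, 335) 0.25 [ 0.52705408 -0.18885197  0.25      ]
stem top 0.22 [ 0.48144754 -0.2067957   0.22      ]
stem top 0.2464 [ 0.4979789  -0.20729252  0.2464    ]
stem top 0.26 [ 0.50649506 -0.20754847  0.26      ]
```

View pics/t3f.png

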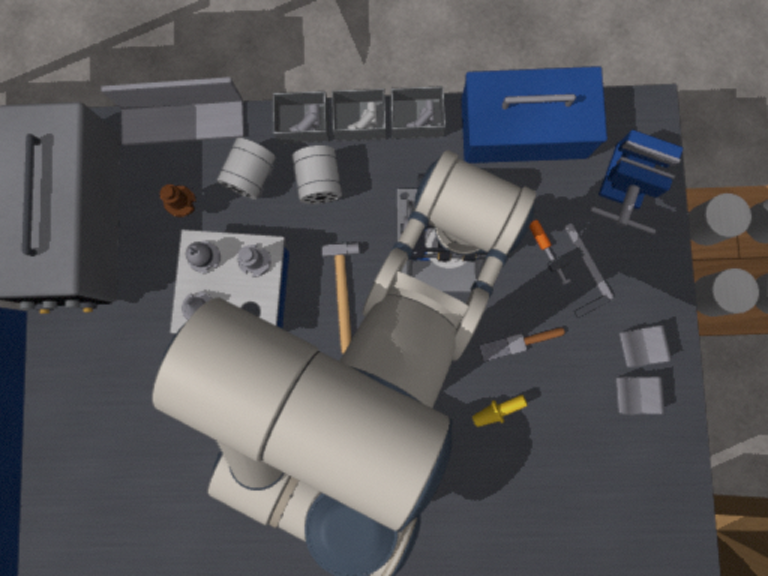

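```bash
python3 -c "
from meas import *
R=Rrpy([180,0,164.2]); c=np.array([.17,.601,.1885])
for l in ((0,0,.014),(.016,.0455,.014),(-.016,.0455,.014),(.016,-.0455,.014),(-.016,-.0455,.014),(0,0,-.065)):
    q=proj(S,c+R@l)[0]; print(l,q, (q+.5)*1.5-.5)
im=cv2.imread('pics/scene0.png')[80:170,540:680]
cv2.imwrite('pics/g0.png',cv2.resize(im,None,fx=5,fy=5,interpolation=cv2.INTER_CUBIC))
"
```

```text
(0, 0, 0.014) [392.07512295 107.14289619] [588.36268443 160.96434429]
(0.016, 0.0455, 0.014) [402.24432046 104.77816174] [603.61648068 157.41724261]
(-0.016, 0.0455, 0.014) [403.51612289 110.19296896] [605.52418433 165.53945344]
(0.016, -0.0455, 0.014) [380.77378846 104.13005704] [571.41068269 156.44508556]
(-0.016, -0.0455, 0.014) [381.80937007 109.53008354] [572.96405511 164.54512531]
(0, 0, -0.065) [398.13915559  92.85837736] [597.45873338 139.53756604]
```

View pics/g0.png

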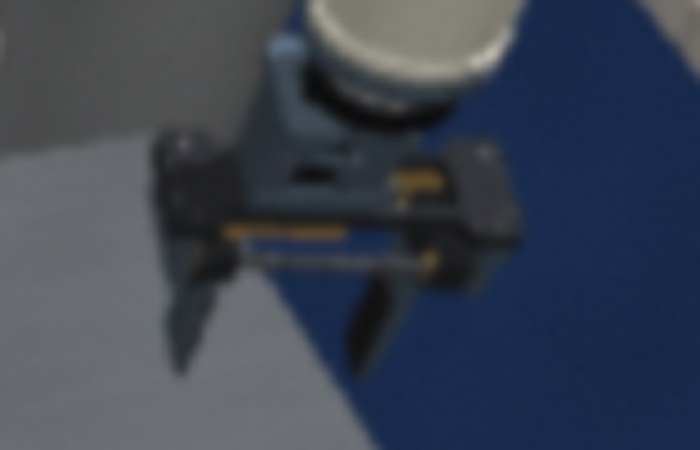

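```bash
python3 -c "
from meas import *
for D,n in ((S,'s'),(T,'t')):
    for p in ([0,0,0],[0,0,.02],[.1,0,0],[0,.1,0]): print(n,p,(proj(D,p)[0]+.5)*1.5-.5)
im=cv2.imread('pics/scene0.png')[40:240,310:430]
cv2.imwrite('pics/b0.png',cv2.resize(im,None,fx=3,fy=3,interpolation=cv2.INTER_CUBIC))
im=cv2.imread('pics/top0.png')[420:576,280:440]
cv2.imwrite('pics/b1.png',cv2.resize(im,None,fx=3,fy=3,interpolation=cv2.INTER_CUBIC))
"
```

```text
s [0, 0, 0] [369.62263367 195.90757495]
s [0, 0, 0.02] [369.47694987 191.50265938]
s [0.1, 0, 0] [376.768018   220.03671928]
s [0, 0.1, 0] [400.6218358 190.391376 ]
t [0, 0, 0] [361.45298085 490.33677712]
t [0, 0, 0.02] [360.98154542 492.10944354]
t [0.1, 0, 0] [360.26257641 445.97569746]
t [0, 0.1, 0] [318.18607115 491.45221956]
```

View pics/b0.png

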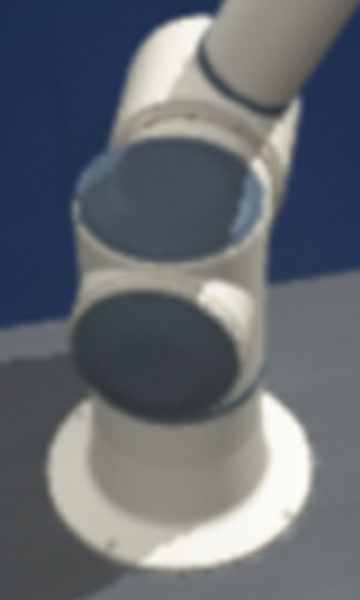

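View pics/b1.png

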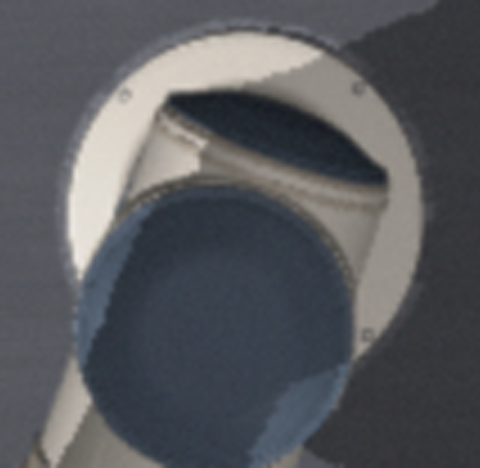

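```bash
python3 -c "
from meas import *
for z in (.165,.1745,.185): print(z,atz(S,(np.array([594,155.3])+.5)/1.5-.5,z))
im=cv2.imread('pics/top0.png')[400:500,0:120]
cv2.imwrite('pics/g1.png',cv2.resize(im,None,fx=5,fy=5,interpolation=cv2.INTER_CUBIC))
R=Rrpy([180,0,164.2]); c=np.array([.17,.601,.1885])
for l in ((0,0,.014),(.016,.0455,.014),(-.016,.0455,.014),(.016,-.0455,.014),(-.016,-.0455,.014),(0,0,-.065)):
    q=proj(T,c+R@l)[0]; print(l,((q+.5)*1.5-.5-[0,400])*5)
"
```

```text
0.165 [0.14436535 0.63332666 0.165     ]
0.1745 [0.15284489 0.62613125 0.1745    ]
0.185 [0.16221701 0.61817843 0.185     ]
(0, 0, 0.014) [334.73265324 153.1181548 ]
(0.016, 0.0455, 0.014) [220.70630664 163.70157017]
(-0.016, 0.0455, 0.014) [243.53769319  88.08943485]
(0.016, -0.0455, 0.014) [426.51650542 218.56679819]
(-0.016, -0.0455, 0.014) [448.90569902 142.52112347]
(0, 0, -0.065) [230.90591685 174.81587133]
```

View pics/g1.png

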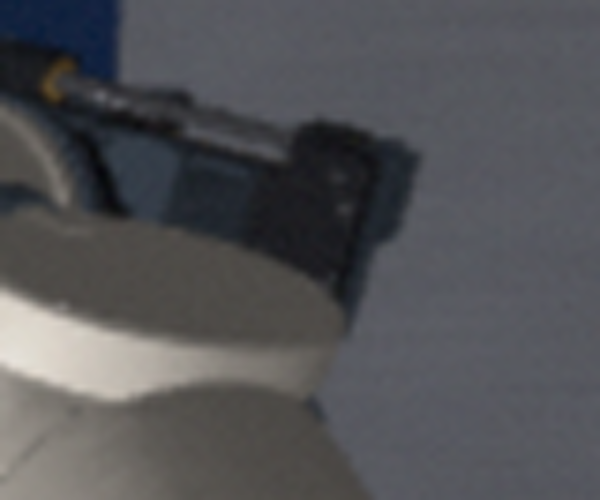

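```bash
python3 -c "
from meas import *
crop('top','t3c.png',260,130,350,200,8)
c=np.array([.5116,-.2081,.2269]);R=Rrpy([180,0,177.9])
for l in ((0,0,.014),(.016,.0085,.014),(-.016,.0085,.014),(.016,-.0085,.014),(-.016,-.0085,.014),(0,0,-.065)):
    print(l,(proj(T,c+R@l)[0]-[260,130]+.5)*8-.5)
print('stemtop',(proj(T,[.4989,-.2071,.2464])[0]-[260,130]+.5)*8-.5)
"
```

```text
(0, 0, 0.014) [322.51858053 307.7649679 ]
(0.016, 0.0085, 0.014) [300.68848358 348.73332471]
(-0.016, 0.0085, 0.014) [300.14235728 266.86855988]
(0.016, -0.0085, 0.014) [344.96753954 348.7943131 ]
(-0.016, -0.0085, 0.014) [344.29457828 266.89813859]
(0, 0, -0.065) [341.1456965  270.26839055]
stemtop [328.96716114 325.87253722]
```

View pics/t3c.png

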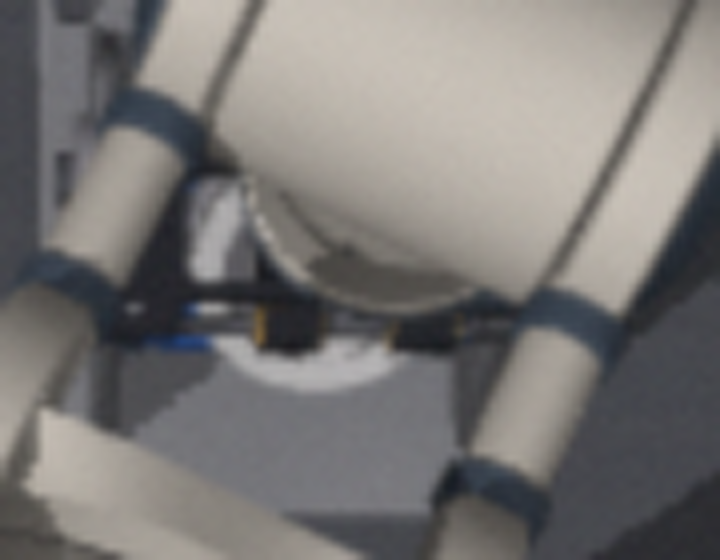

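```bash
python3 -m jog '0.1 0 0 0 0; 0.1 0 0 0 0; 0.1 0 0 0 0; 0.1 0 0 0 0; 0.1 0 0 0 0' 30;python3 -c "
from h import *
grab('scene');to([.5118,-.2078,.226]);crop('scene','s4.png',190,170,250,220,13)
S=np.load('last_scene.npz')
f=S['frame'][170:220,190:250,::-1].astype(float); f=np.clip((f/255)**.5*255,0,255).astype(np.uint8)
cv2.imwrite('pics/s4.png',cv2.resize(f,None,fx=13,fy=13,interpolation=cv2.INTER_CUBIC))
print(observe()['joints'])
"
```

```text
time_s: 4.55
eef_pos: [0.5115, -0.208, 0.2267]
orientation: [180.0, -0.0, 177.9]
contact_force: [0.2, 0.7, -0.3]
width: 0.049
t 4.6 pos [ 0.5115 -0.208   0.2267] rpy [-180.     -0.    177.89] F [0.8 0.4 0.4] w 0.0495 -> shift [-0.3  0.2  0.7] 
[-2.83265334e+01  2.03144653e+01  8.44088144e+01 -2.05300304e-03
  7.52804529e+01 -1.16216247e+02]
```

View pics/s4.png

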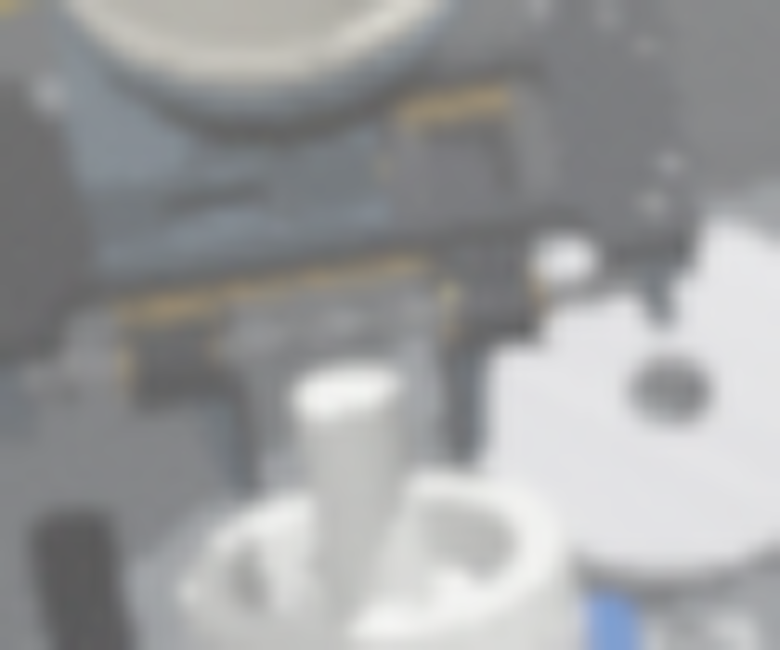

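```bash
python3 -m jog '0.1 0 0 -30 0; 0.1 0 0 -30 0; 0.1 0 0 0 0; 0.1 0 0 0 0' 30;python3 -c "
from h import *
grab('scene');to([.5118,-.2078,.226])
S=np.load('last_scene.npz')
f=S['frame'][150:210,190:250,::-1].astype(float); f=np.clip((f/255)**.5*255,0,255).astype(np.uint8)
cv2.imwrite('pics/s5.png',cv2.resize(f,None,fx=10,fy=10,interpolation=cv2.INTER_CUBIC))
print(observe()['joints'])
"
```

```text
time_s: 5.0
eef_pos: [0.5117, -0.2081, 0.287]
orientation: [-180.0, 0.1, 177.9]
contact_force: [-0.2, -0.2, -0.5]
width: 0.0501
t 5.05 pos [ 0.5113 -0.2079  0.2862] rpy [ 1.7999e+02 -3.0000e-02  1.7789e+02] F [-0.3 -0.1 -0.4] w 0.0502 -> shift [-0.5  0.1 60.2] 
[-2.83254276e+01  1.76196382e+01  7.89878842e+01  5.49583658e-04
  8.34208243e+01 -1.16217943e+02]
```

View pics/s5.png

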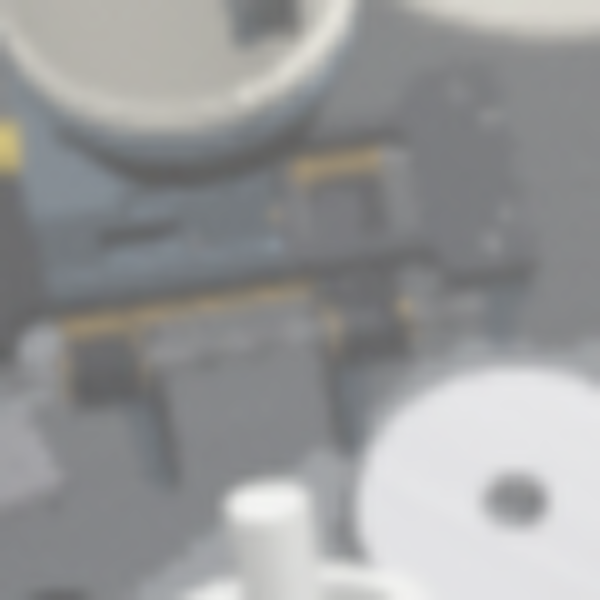

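```bash
python3 -c "
from meas import *
for q in ((207.4,198.3),(224.1,194.6)):
  for z in (.24,.26,.272,.285,.297): print(q,z,atz(S,q,z).round(4))
"
```

```text
(207.4, 198.3) 0.24 [ 0.4814 -0.2361  0.24  ]
(207.4, 198.3) 0.26 [ 0.4942 -0.2359  0.26  ]
(207.4, 198.3) 0.272 [ 0.5019 -0.2358  0.272 ]
(207.4, 198.3) 0.285 [ 0.5102 -0.2357  0.285 ]
(207.4, 198.3) 0.297 [ 0.5178 -0.2356  0.297 ]
(224.1, 194.6) 0.24 [ 0.4799 -0.1783  0.24  ]
(224.1, 194.6) 0.26 [ 0.4927 -0.1792  0.26  ]
(224.1, 194.6) 0.272 [ 0.5004 -0.1798  0.272 ]
(224.1, 194.6) 0.285 [ 0.5087 -0.1804  0.285 ]
(224.1, 194.6) 0.297 [ 0.5163 -0.1809  0.297 ]
```

```bash
python3 -c "
from meas import *
for z in (.227,.2405,.20,):
  for x,y in ((.5117,-.2357),(.51,-.1803)): print(z,(proj(S,[x,y,z])[0]-[190,170]+.5)*13-.5)
for x,y,z in ((.502,-.2358,.212),(.5,-.1798,.212)): print(z,(proj(S,[x,y,z])[0]-[190,170]+.5)*13-.5)
"
```

```text
0.227 [258.07643318 496.49669061]
0.227 [466.78414416 448.7485867 ]
0.2405 [252.44745252 469.99590522]
0.2405 [463.11365053 421.97025031]
0.2 [269.02961258 548.06337268]
0.2 [473.92757869 500.86400004]
0.212 [257.73084918 494.34619366]
0.212 [465.54268278 445.88257488]
```

```bash
python3 -m jog '0.1 0 0 30 0; 0.1 0 0 25 0; 0.1 0 0 10 0; 0.1 0 0 10 0; 0.1 0 0 10 0; 0.1 0 0 8 0; 0.1 0 0 0 0' 30;python3 -c "
from h import *
grab('scene');to([.5118,-.2078,.226])
S=np.load('last_scene.npz')
f=S['frame'][170:220,190:250,::-1].astype(float); f=np.clip((f/255)**.5*255,0,255).astype(np.uint8)
cv2.imwrite('pics/s6.png',cv2.resize(f,None,fx=13,fy=13,interpolation=cv2.INTER_CUBIC))
"
```

```text
time_s: 5.75
eef_pos: [0.5112, -0.2079, 0.193]
orientation: [180.0, -0.1, 177.9]
contact_force: [0.6, -0.5, 0.7]
width: 0.0497
t 5.8 pos [ 0.5115 -0.208   0.1936] rpy [ 1.7999e+02 -2.0000e-02  1.7789e+02] F [ 0.3 -0.3 -0.6] w 0.0497 -> shift [ -0.3   0.2 -32.4]
```

View pics/s6.png

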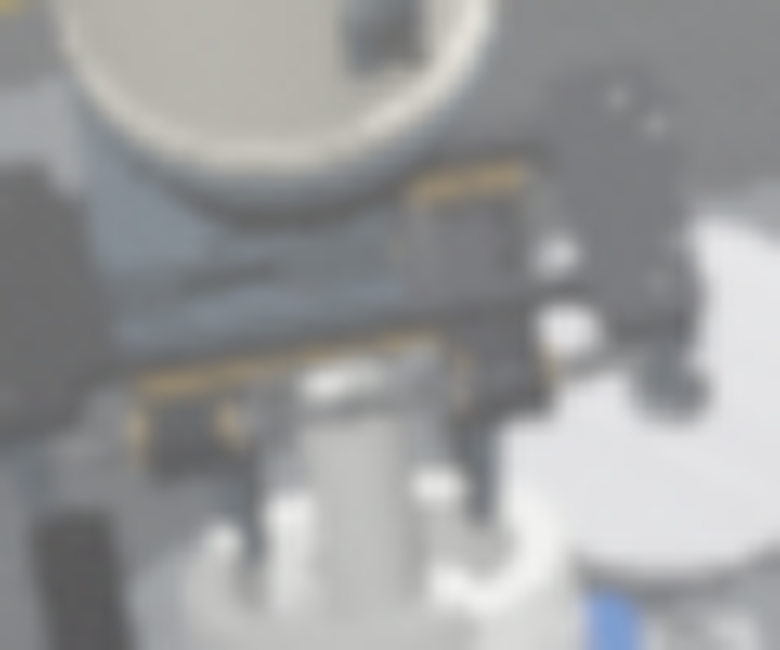

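```bash
python3 -m jog '-0.8 0 0 0 0; -0.8 0 0 0 0; -0.8 0 0 0 0; -0.8 0 0 0 0; -0.8 0 0 0 0' 40;python3 -c "
from h import *
to([.5118,-.2078,.226])
"
```

```text
time_s: 6.3
eef_pos: [0.5117, -0.2081, 0.1941]
orientation: [-180.0, 0.0, 177.9]
contact_force: [0.1, 0.5, 5.3]
width: 0.0271
t 6.3 pos [ 0.5117 -0.2081  0.1941] rpy [-1.7999e+02  3.0000e-02  1.7789e+02] F [0.1 0.5 5.3] w 0.0271 -> shift [ -0.1   0.3 -31.9]
```

```bash
python3 -m jog '-0.8 2.9 0 -4.1 0; -0.8 2.9 0 -4.1 0; -0.8 5.8 0 -8.2 0; -0.8 5.8 0 -8.2 0; -0.8 8.6 0 -12.3 0; -0.8 11.5 0 -16.4 0; -0.8 11.5 0 -16.4 0; -0.8 11.5 0 -16.4 0; -0.8 0 0 -30 0; -0.8 0 0 0 0';python3 -c "
from h import *
grab('scene');grab('top','t7.png');to([.5118,-.2078,.226])
crop('scene','s7.png',180,130,270,250,6)
"
```

```text
time_s: 7.3
eef_pos: [0.4516, -0.2066, 0.314]
orientation: [-179.8, 0.3, 177.9]
contact_force: [1.1, 0.1, -3.7]
width: 0.0269
t 7.4 pos [ 0.4508 -0.2059  0.3105] rpy [-1.7996e+02  6.0000e-02  1.7788e+02] F [-0.1  0.2 -3.4] w 0.0273 -> shift [-61.    0.4  84.6]
```

View pics/s7.png

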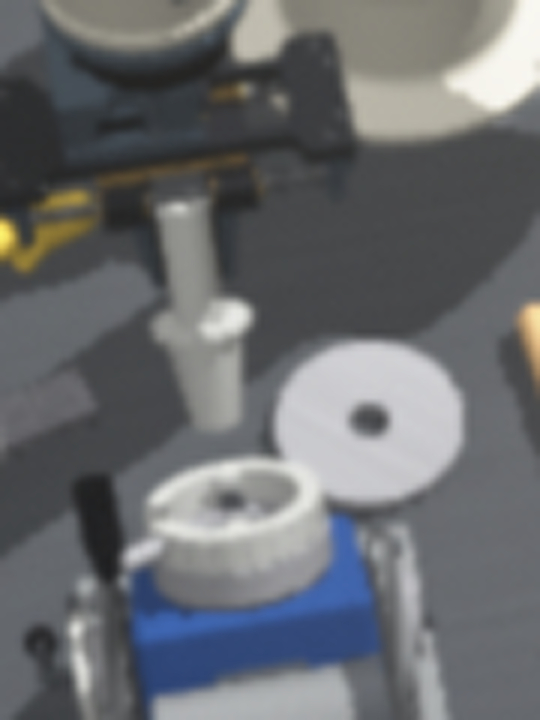

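Run:
```python
from ov import *
crop('scene','s7b.png',196,200,246,240,15)
crop('top','t7b.png',275,135,335,185,12)
```

```text
(no output)
```

View pics/s7b.png

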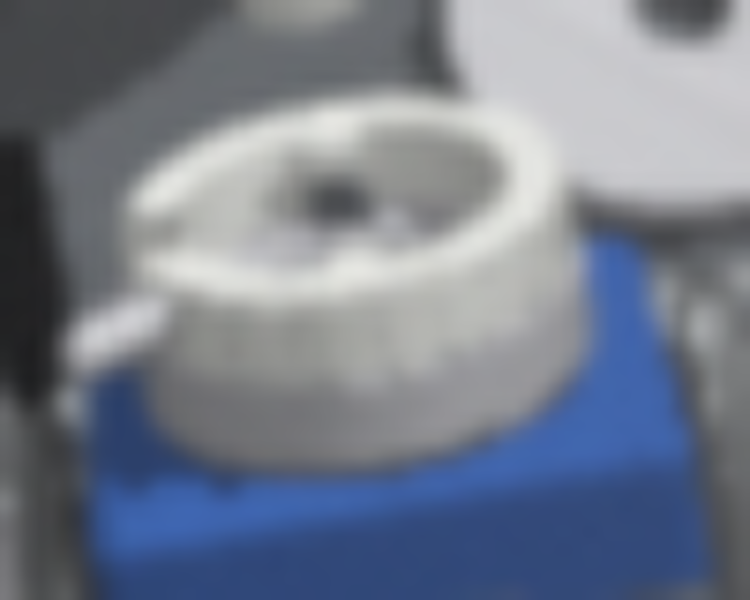

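View pics/t7b.png

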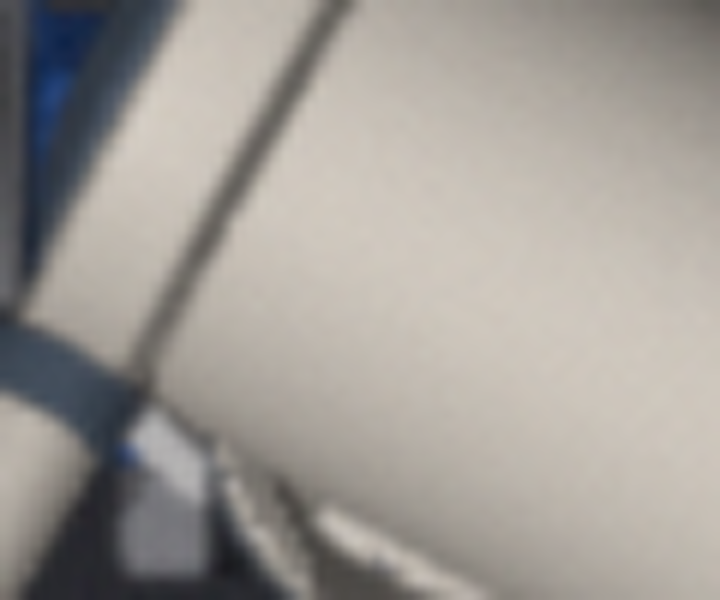

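Run:
```python
from ov import *
e=np.array([.4512,-.2062,.312]); o=e+[.029,-.0007,-.004]
v,w,u=frame()
for n,p in (('top',o+.07*u),('fl',o+.003*u),('tip',o-.055*u),('upright tip',e+[0,0,.037-.105])): print(n,(proj(S,p)[0]-[180,130]+.5)*6-.5)
to([.3634,.2342,.26],177.9)
```

```text
top [185.05996431 211.03084267]
fl [204.98463861 328.41554821]
tip [221.53515314 425.92164777]
upright tip [209.22040082 354.57583521]
t 7.4 pos [ 0.4508 -0.2059  0.3105] rpy [-1.7996e+02  6.0000e-02  1.7788e+02] F [-0.1  0.2 -3.4] w 0.0273 -> shift [103.6 436.6  50.1] twist -0.000
```

```bash
python3 -m jog '-0.8 10.4 43.7 0 0; -0.8 10.4 43.7 0 0; -0.8 10.4 43.7 0 0; -0.8 10.4 43.7 0 0; -0.8 10.4 43.7 0 0; -0.8 10.4 43.7 0 0; -0.8 10.4 43.7 0 0; -0.8 10.4 43.7 0 0; -0.8 10.4 43.7 0 0; -0.8 10 43.3 0 0; -0.8 0 0 40 0; -0.8 0 0 40 0';python3 -m jog '-0.8 0 0 15 0; -0.8 0 0 0 0; -0.8 0 0 0 0';python3 -c "
from h import *
grab('scene');grab('top');to([.3634,.2342,.127],177.9)
crop('scene','s8.png',290,110,400,220,6)
crop('top','t8.png',95,130,225,230,6)
crop('top','t8b.png',275,135,335,185,12)
"
```

```text
time_s: 8.6
eef_pos: [0.3628, 0.2356, 0.2285]
orientation: [180.0, 0.0, 178.1]
contact_force: [0.9, -0.1, -4.7]
width: 0.0271
time_s: 8.9
eef_pos: [0.3634, 0.2342, 0.2149]
orientation: [-180.0, -0.0, 177.9]
contact_force: [0.8, 0.3, -2.2]
width: 0.027
t 9.0 pos [0.3642 0.2345 0.2157] rpy [1.7996e+02 7.0000e-02 1.7788e+02] F [ 0.2 -1.2 -3.1] w 0.0272 -> shift [ 0.9 -0.3 88.7] twist -0.000
```

View pics/s8.png

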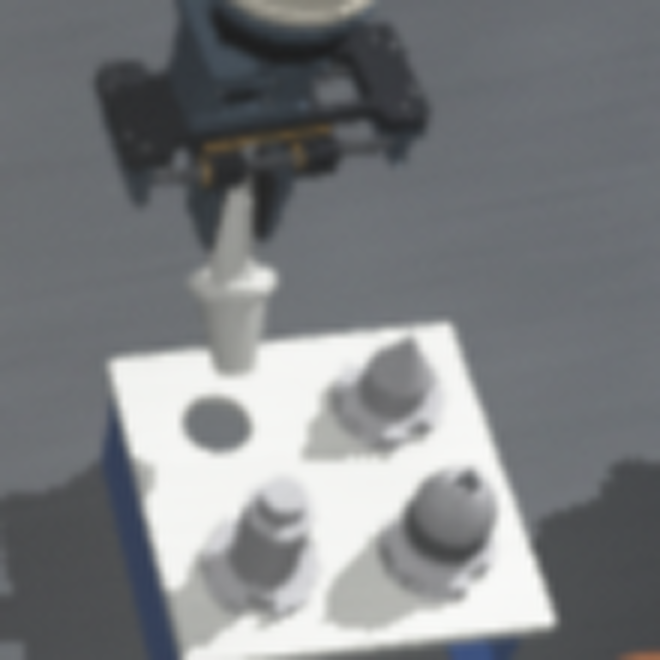

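View pics/t8.png

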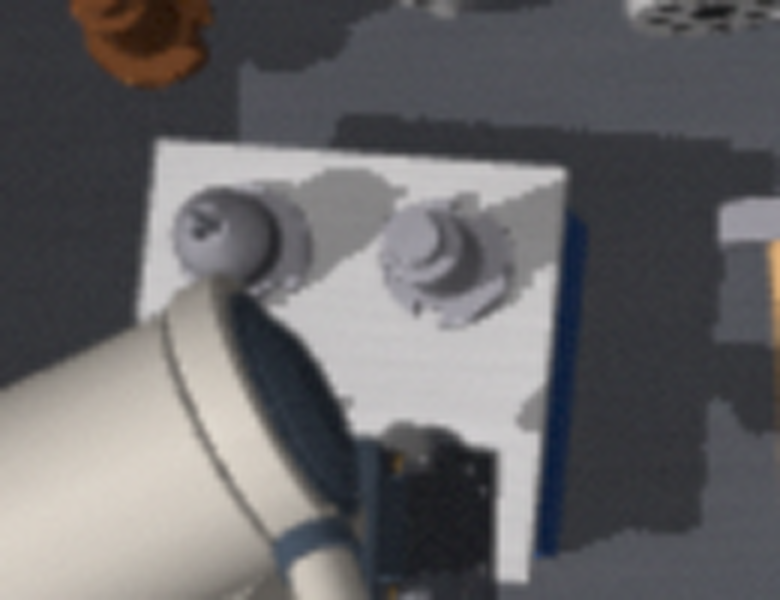

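View pics/t8b.png

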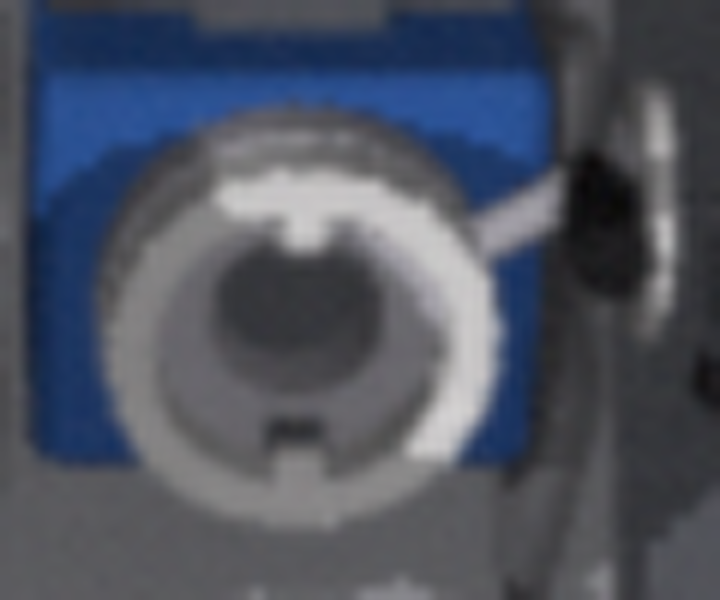

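```bash
python3 -m jog '-0.8 1 0 30 0; -0.8 0 0 20 0; -0.8 0 0 10 0; -0.8 0 0 0 0';python3 -c "
from h import *
grab('scene');to([.3634,.2342,.127],177.9)
crop('scene','s9.png',310,130,370,190,12)
"
```

```text
time_s: 9.4
eef_pos: [0.3625, 0.2342, 0.1546]
orientation: [-180.0, -0.0, 177.9]
contact_force: [0.3, 0.0, -2.5]
width: 0.0271
t 9.45 pos [0.3629 0.2344 0.1553] rpy [1.7999e+02 1.0000e-02 1.7788e+02] F [ 0.4  0.4 -2.2] w 0.0272 -> shift [-0.5 -0.2 28.3] twist -0.000
```

View pics/s9.png

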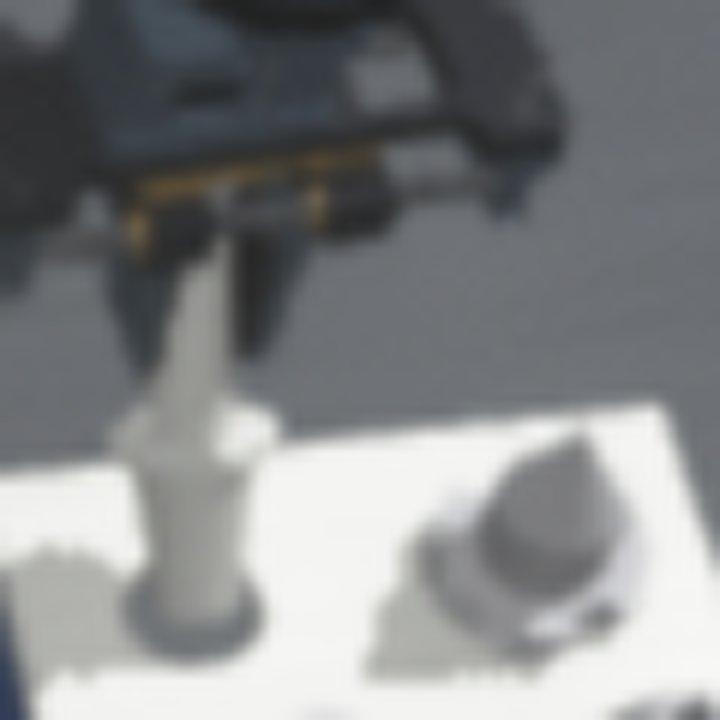

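```bash
python3 -m jog '-0.8 0 0 10 0; -0.8 0 0 8 0; -0.8 0 0 6 0; -0.8 0 0 0 0' 20;python3 -c "
from h import *
grab('scene');to([.3634,.2342,.127],177.9)
crop('scene','s10.png',310,130,370,190,12)
"
```

```text
time_s: 9.85
eef_pos: [0.363, 0.2344, 0.1303]
orientation: [-180.0, 0.0, 177.9]
contact_force: [2.5, -0.4, -1.3]
width: 0.0278
t 9.9 pos [0.363  0.2344 0.1307] rpy [-1.800e+02  2.000e-02  1.779e+02] F [ 2.   0.1 -2.8] w 0.0274 -> shift [-0.4 -0.2  3.7] twist -0.000
```

View pics/s10.png

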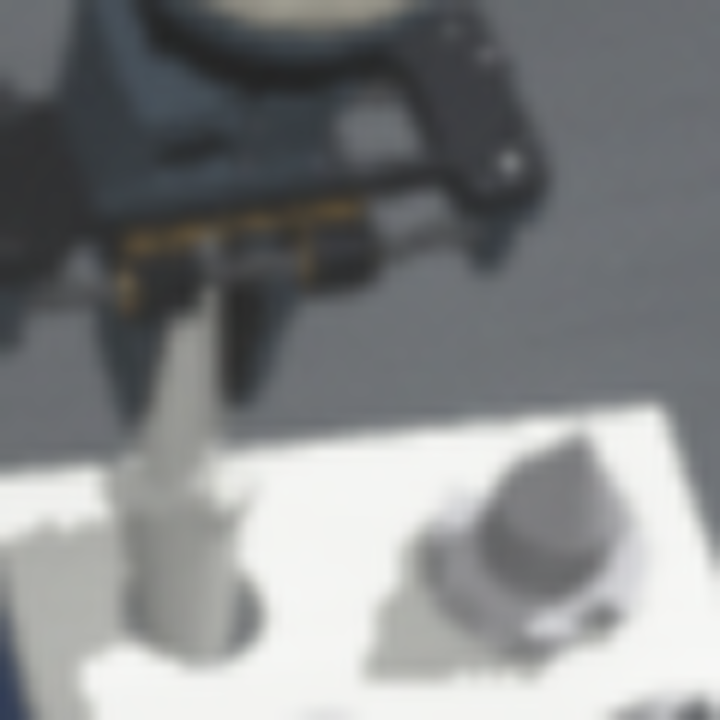

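```bash
python3 -m jog '-0.8 -8 0 -3 0; -0.8 -8 0 -3 0; -0.8 -8 0 -3 0; -0.8 -8 0 -2 0; -0.8 0 0 0 0';python3 -c "
from h import *
grab('scene');to([.4137,.2342,.143],177.9)
crop('scene','s11.png',310,130,370,190,12)
"
```

```text
time_s: 10.4
eef_pos: [0.3961, 0.2332, 0.1422]
orientation: [180.0, 0.1, 177.9]
contact_force: [0.1, -0.1, -3.3]
width: 0.0274
t 10.45 pos [0.3954 0.2332 0.1419] rpy [1.7999e+02 4.0000e-02 1.7786e+02] F [ 0.3 -0.4 -2.9] w 0.0274 -> shift [-18.2   1.7  -1.1] twist -0.001
```

View pics/s11.png

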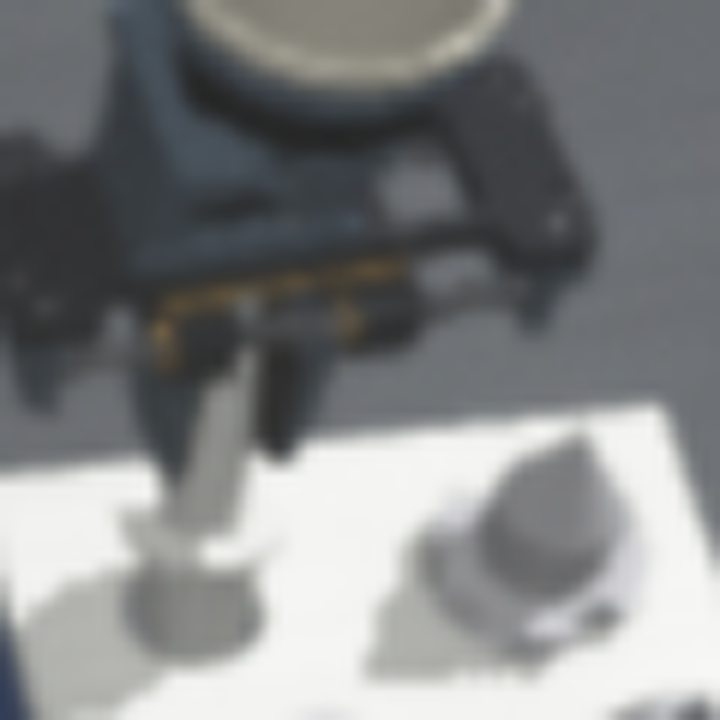

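```bash
python3 -m jog '-0.8 -8 1.5 -1 0; -0.8 -8 0 0 0; -0.8 -6 0 0 0; -0.8 0 0 0 0';python3 -c "
from h import *
grab('scene');to([.4137,.2342,.143],177.9)
crop('scene','s12.png',310,130,370,190,12)
"
```

```text
time_s: 10.85
eef_pos: [0.4176, 0.2339, 0.1427]
orientation: [180.0, 0.0, 177.9]
contact_force: [-0.5, -1.1, -2.9]
width: 0.0275
t 10.9 pos [0.4171 0.2339 0.1427] rpy [1.8000e+02 1.0000e-02 1.7787e+02] F [-1.3  0.1 -2.9] w 0.0275 -> shift [ 3.4  0.2 -0.3] twist -0.000
```

View pics/s12.png

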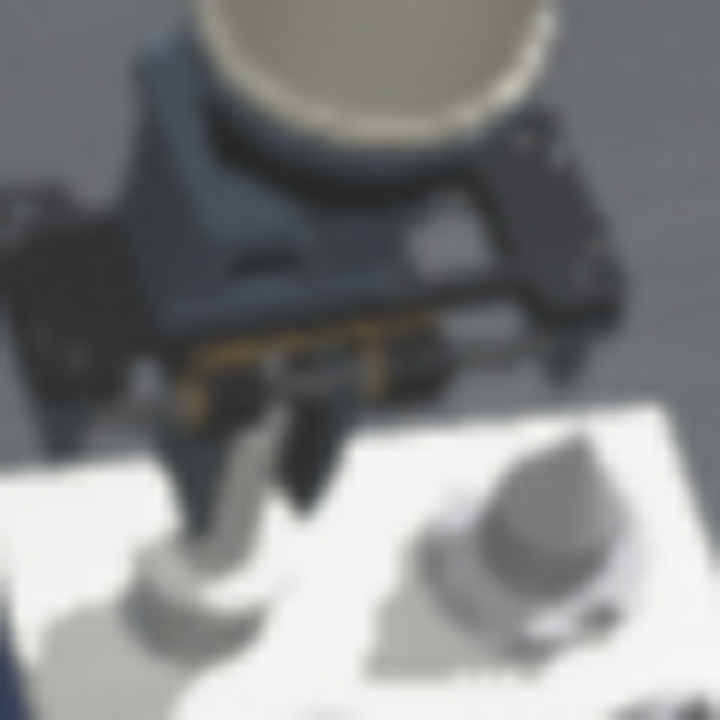

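Run:
```python
from ov import *
def circ(c,n,r,k=40):
    n=n/np.linalg.norm(n); a=np.cross(n,[0,1,0.01]); a/=np.linalg.norm(a); b=np.cross(n,a); t=np.linspace(0,2*np.pi,k); return c+r*(np.cos(t)[:,None]*a+np.sin(t)[:,None]*b)
cs=[]
for phi,col in ((0,(0,0,255)),(12,(0,255,0))):
    p=np.radians(phi); u=np.array([-np.sin(p),0,np.cos(p)])
    o=np.array([.4171,.2336,.1427+.037])-.05*u
    cs+= [(circ(o,u,.027),col),(circ(o+.006*u,u,.027),col),(circ(o+.006*u,u,.014),col),(circ(o+.07*u,u,.014),col)]
overlay(S,'o12.png',(310,130,370,190),12,cs)
```

```text
(no output)
```

View pics/o12.png

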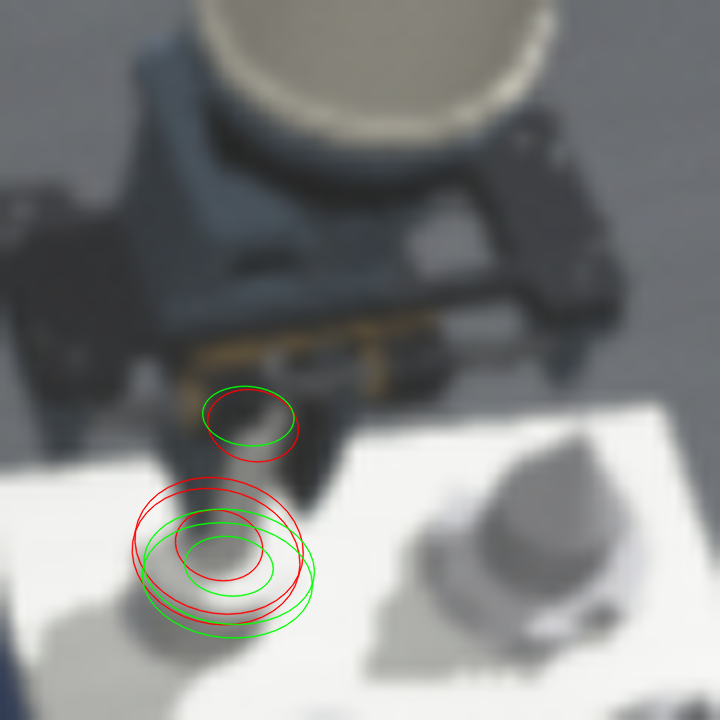

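```bash
python3 -m jog '-0.8 -4 0 6 0; -0.8 0 0 8 0; -0.8 3 0 8 0; -0.8 3 0 5 0; -0.8 0 0 0 0';python3 -c "
from h import *
grab('scene');to([.4137,.2342,.108],177.9)
crop('scene','s13.png',310,130,370,190,12)
"
```

```text
time_s: 11.4
eef_pos: [0.4137, 0.2337, 0.1149]
orientation: [-180.0, -0.1, 177.9]
contact_force: [0.2, -0.4, -2.7]
width: 0.0274
t 11.45 pos [0.4142 0.2338 0.1154] rpy [-1.7998e+02 -4.0000e-02  1.7791e+02] F [ 0.2  0.2 -2.2] w 0.0276 -> shift [0.5 0.3 7.4] twist 0.000
```

View pics/s13.png

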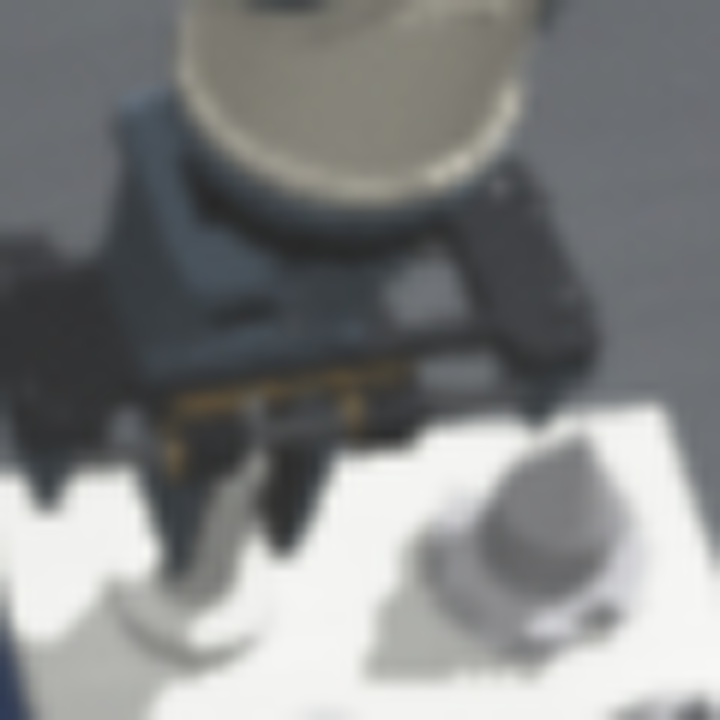

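```bash
python3 -m jog '-0.8 0 0 4 0; -0.8 0 0 2 0; -0.8 0 0 0 0';python3 -c "
from h import *
to([.4137,.2342,.108],177.9)"; python3 -m jog '-0.8 0 0 2 0; -0.8 0 0 0 0';python3 -c "
from h import *
to([.4137,.2342,.108],177.9)"
```

```text
time_s: 11.75
eef_pos: [0.4167, 0.2344, 0.1108]
orientation: [179.9, 0.2, 177.9]
contact_force: [3.9, -1.3, 11.6]
width: 0.0274
t 11.75 pos [0.4167 0.2344 0.1108] rpy [179.93   0.23 177.9 ] F [ 3.9 -1.3 11.6] w 0.0274 -> shift [ 3.  -0.3  2.7] twist -0.000
time_s: 11.95
eef_pos: [0.418, 0.2346, 0.1094]
orientation: [179.9, 0.4, 177.9]
contact_force: [6.7, -4.2, 18.4]
width: 0.0274
t 11.95 pos [0.418  0.2346 0.1094] rpy [179.9    0.38 177.9 ] F [ 6.7 -4.2 18.4] w 0.0274 -> shift [ 4.3 -0.6  1.4] twist 0.000
```

```bash
python3 -m jog '-0.8 0 0 0 0; -0.8 0 0 0 0' 4; python3 -m jog '-0.2 0 0 0 0; 0 0 0 0 0; 0 0 0 0 0'; python3 -c "
from h import *
grab('scene');to([.4137,.2342,.108],177.9)
crop('scene','s14.png',310,130,370,190,12)
"
```

```text
time_s: 12.15
eef_pos: [0.4162, 0.2344, 0.1086]
orientation: [179.9, 0.2, 177.9]
contact_force: [4.0, -0.5, 6.0]
width: 0.0282
time_s: 12.45
eef_pos: [0.4143, 0.2339, 0.1077]
orientation: [-180.0, -0.0, 177.9]
contact_force: [0.1, -0.0, 0.2]
width: 0.0454
t 12.5 pos [0.4144 0.2339 0.1077] rpy [-1.7999e+02 -3.0000e-02  1.7789e+02] F [-0.7 -0.5 -0.6] w 0.0455 -> shift [ 0.7  0.3 -0.3] twist -0.000
```

View pics/s14.png

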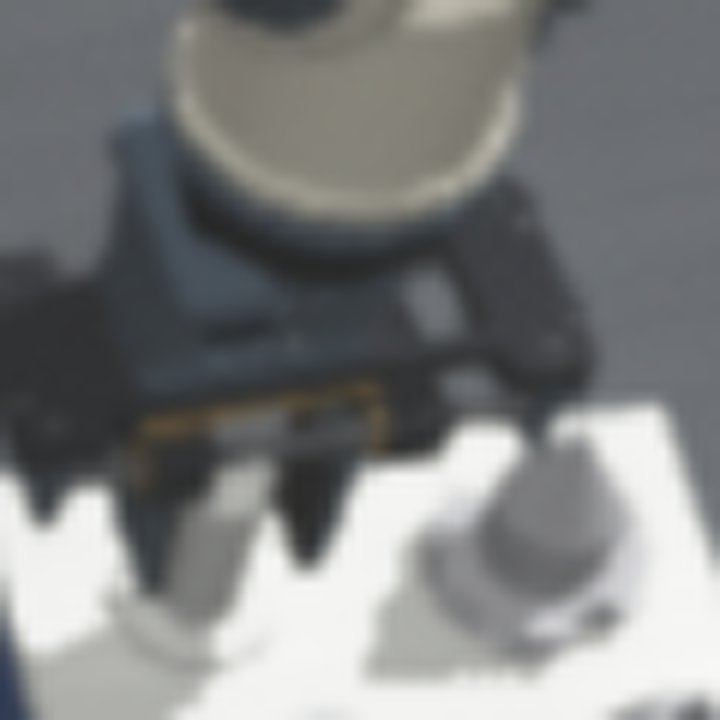

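```bash
python3 -m jog '0.2 0 0 -10 0; 0.6 0 0 -30 0; 1 0 0 -45 0; 1 0 0 -45 0; 1 30 0 0 0; 1 0 0 0 0' 30; python3 -c "
from h import *
grab('scene');grab('top');to([.4137,.2342,.108],177.9)
crop('scene','s15.png',300,140,400,230,8)
crop('top','t15.png',105,140,205,240,7)
crop('top','t15b.png',145,150,195,190,15)
crop('scene','s15b.png',315,175,355,220,16)
"
```

```text
time_s: 13.1
eef_pos: [0.3825, 0.235, 0.2395]
orientation: [180.0, 0.1, 177.9]
contact_force: [-1.2, 0.6, -0.2]
width: 0.0901
t 13.2 pos [0.3844 0.235  0.2384] rpy [1.7999e+02 3.0000e-02 1.7793e+02] F [ 0.  -0.1 -1.1] w 0.0907 -> shift [-29.3   0.2 130.4] twist 0.001
```

View pics/s15.png

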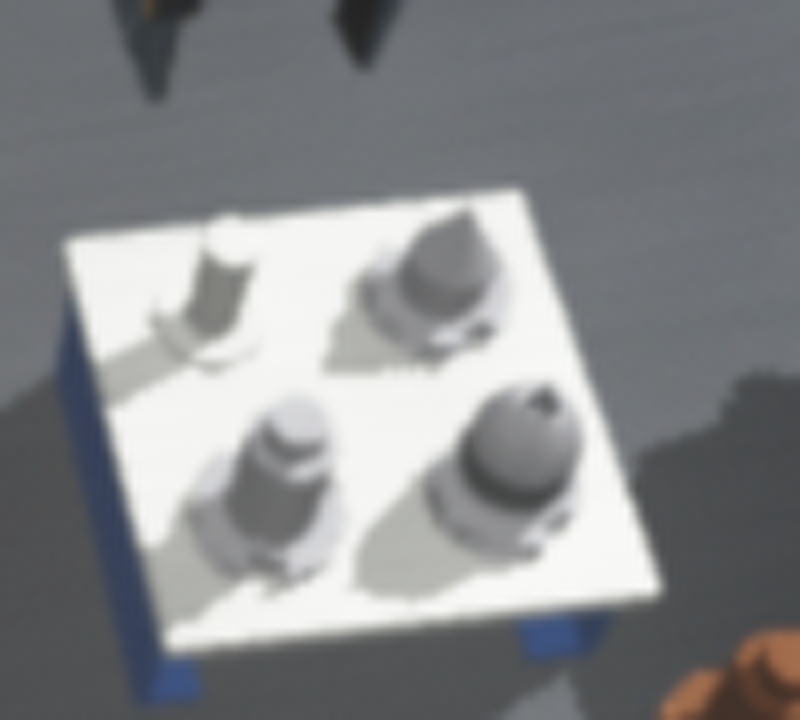

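View pics/t15b.png

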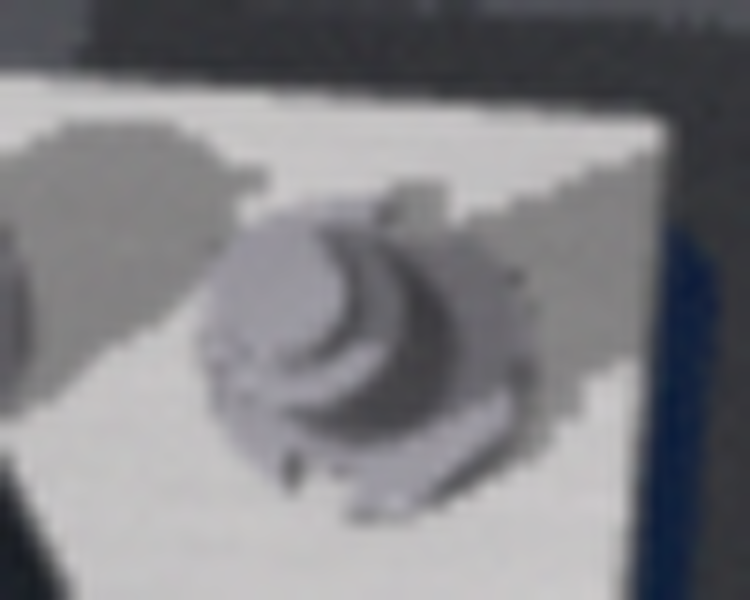

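View pics/s15b.png

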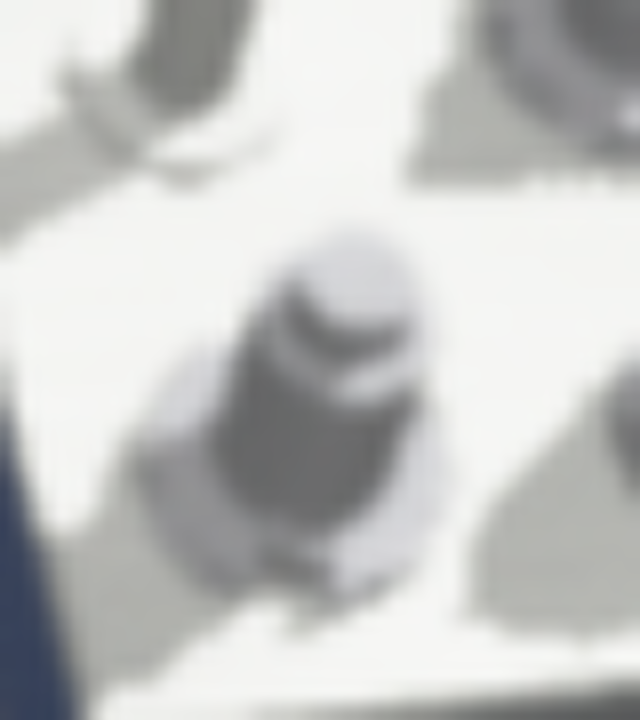

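```bash
cat >> ov.py <<'E'
def flange(c,al,z,R=.036,a=.0275,h=.009):
    # outline of slotted flange at height z, slots at +-x rotated al (deg)
    pts=[]
    th0=np.arcsin(h/R)
    for k in (0,np.pi):
        for t in np.linspace(th0,np.pi-th0,25): pts.append((R*np.cos(t+k),R*np.sin(t+k)))
        c2,s2=np.cos(k+np.pi),np.sin(k+np.pi)
        for (x,y) in ((a,-h),(a,h)): pts.append((x*c2-y*s2,x*s2+y*c2))
    pts=np.array(pts+pts[:1]); r=np.radians(al); Rm=np.array([[np.cos(r),-np.sin(r)],[np.sin(r),np.cos(r)]])
    return np.c_[pts@Rm.T+np.array(c)[:2],np.full(len(pts),z)]
def zc(c,r,z,n=50):
    t=np.linspace(0,2*np.pi,n); return np.c_[c[0]+r*np.cos(t),c[1]+r*np.sin(t),np.full(n,z)]
E
python3 - <<'E'
from ov import *
c=(.5281,.2214)
for al in (-20,):
    cs=[(flange(c,al,.109),(0,0,255)),(flange(c,al,.095),(0,255,255)),(zc(c,.014,.187),(0,255,0)),(zc(c,.022,.170),(255,0,0))]
    overlay(T,'oa_t.png',(145,150,195,190),15,cs); overlay(S,'oa_s.png',(315,175,355,220),16,cs)
E
```

```text
(no output)
```

View pics/oa_t.png

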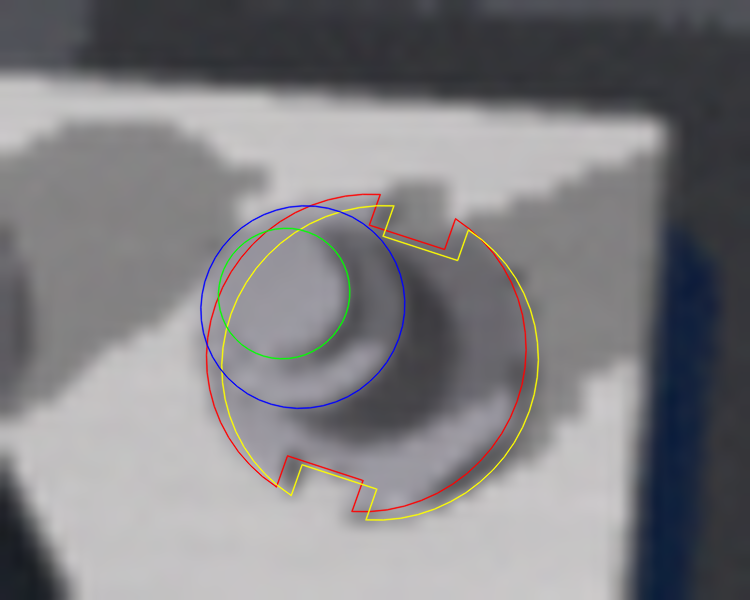

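View pics/oa_s.png

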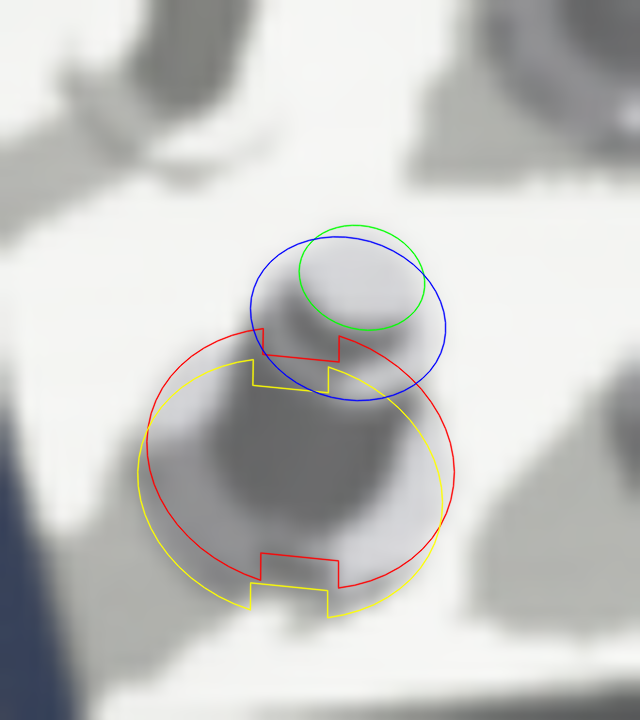

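```bash
cat >> ov.py <<'E'
def sppoly(m,th,pts,s,yaw=YAW):
    v,w,u=frame(yaw); a=np.radians(th); x=np.cos(a)*v-np.sin(a)*w; y=np.cross(u,x)
    return np.array([m+p*x+q*y+s*u for p,q in pts])
def spmodel(m,th,thl=0):
    cs=[(ucirc(m,YAW,.05,.022),(0,0,255)),(ucirc(m,YAW,.0385,.022),(0,255,0)),(ucirc(m,YAW,.023,0),(255,0,255))]
    for g in (1,-1):
        cs.append((sppoly(m,th+thl,[(g*.0385,-.006),(g*.029,-.006),(g*.029,.006),(g*.0385,.006)],.022),(255,255,0)))
        cs.append((sppoly(m,th,[(g*.038,-.006),(g*.029,-.006),(g*.029,.006),(g*.038,.006),(g*.038,-.006)],.009),(0,255,255)))
        cs.append((sppoly(m,th,[(g*.038,-.0075),(g*.029,-.0075),(g*.029,.0075),(g*.038,.0075),(g*.038,-.0075)],.0),(0,128,255)))
    k=sp(m,.085,60+th+thl,.066); k2=sp(m,.085,60+th+thl,.02); cs.append((np.array([k,k2]),(0,255,0)))
    return cs
E
python3 - <<'E'
from ov import *
m=M0
overlay(T,'os_t.png',(275,135,335,185),12,spmodel(m,0))
overlay(S,'os_s.png',(192,200,242,240),15,spmodel(m,0))
E
```

```text
(no output)
```

View pics/os_t.png

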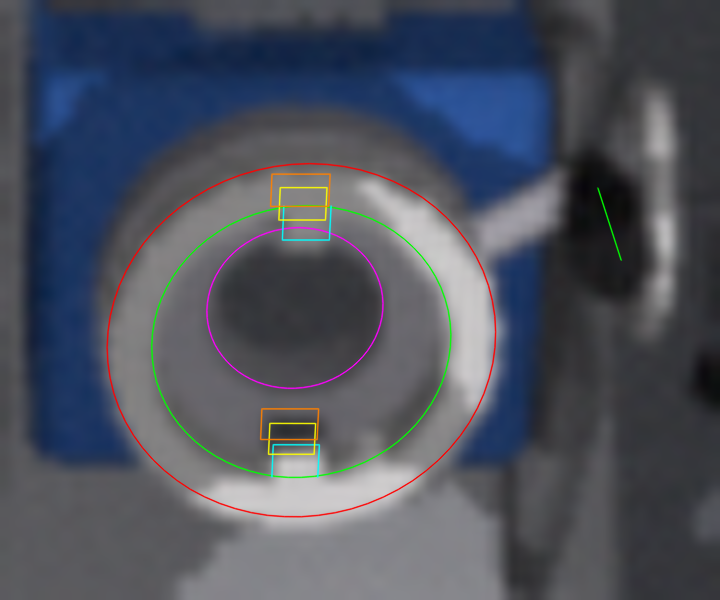

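View pics/os_s.png

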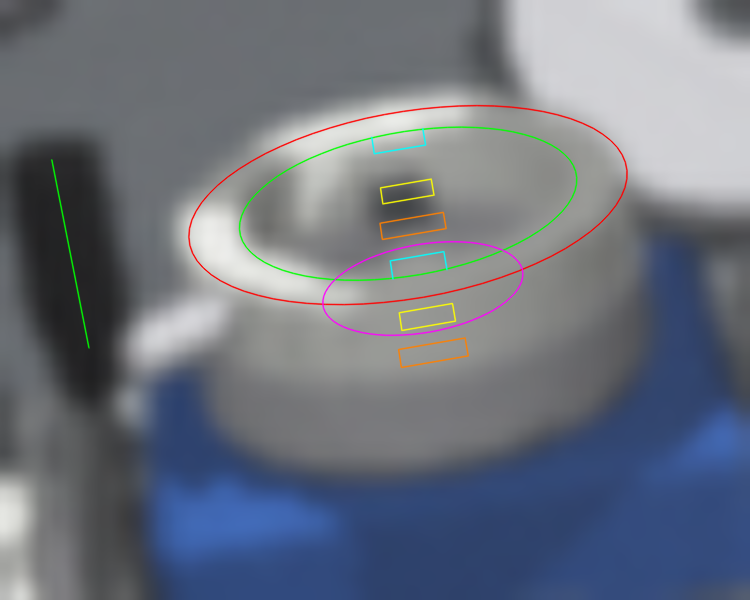

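```bash
sed -i 's/^YAW=.*/YAW=np.radians(-2.1); M0=np.array([.5388,-.2088,.1893])/' ov.py
python3 - <<'E'
from ov import *
overlay(T,'os_t2.png',(282,144,314,180),20,spmodel(M0,-1.5))
crop('top','os_t3.png',282,144,314,180,20)
E
```

```text
(no output)
```

View pics/os_t2.png

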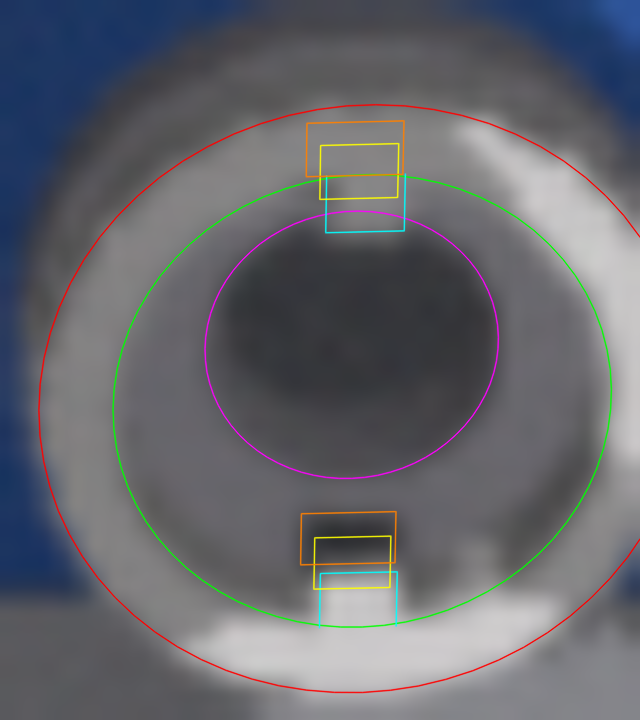

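View pics/os_t3.png

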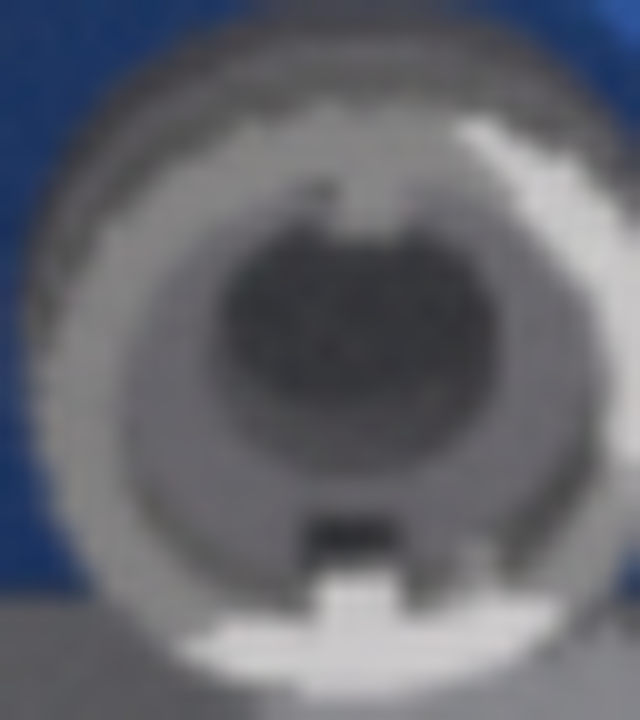

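```bash
python3 -m jog '1 0 0 0 0.113; 1 0 0 0 0.113; 1 0 0 0 0.113; 1 -34.7 10 0 0; 1 -34.7 10 0 0; 1 -34.7 10 0 0; 1 -34.6 10 0 0; 1 0 0 0 0; 1 0 0 0 0' 30; python3 -c "
from h import *
to([.5281,.2214,.111],158.5)
grab('scene'); crop('scene','s16.png',290,130,390,230,7)"
```

```text
time_s: 14.1
eef_pos: [0.5288, 0.2209, 0.2368]
orientation: [-179.9, -0.1, 158.4]
contact_force: [-0.8, -0.8, -0.9]
width: 0.0911
t 14.1 pos [0.5288 0.2209 0.2368] rpy [-1.7993e+02 -9.0000e-02  1.5842e+02] F [-0.8 -0.8 -0.9] w 0.0911 -> shift [  0.6   0.4 125.8] twist -0.001
```

View pics/s16.png

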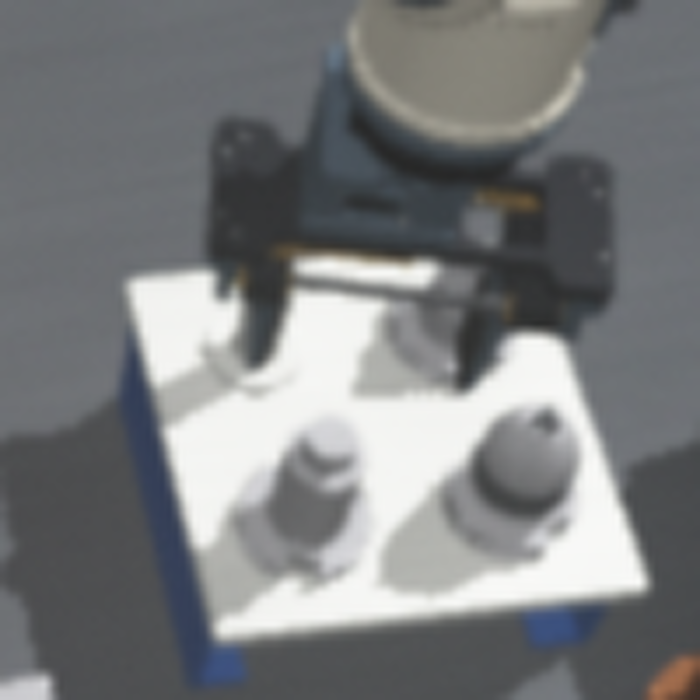

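```bash
python3 -c "
from h import *
S=np.load('last_scene.npz')
for z in (.223,.259): print((proj(S,[.5288,.2209,z])[0]-[290,130]+.5)*7-.5)"; python3 -m jog '1 0.6 0.4 40 0; 1 0 0 30 0; 1 0 0 0 0' 30; python3 -c "
from h import *
to([.5281,.2214,.111],158.5)
grab('scene'); crop('scene','s17.png',290,130,390,230,7)"
```

```text
[345.73867488 398.36342786]
[359.73888559 357.65284308]
time_s: 14.45
eef_pos: [0.5248, 0.2214, 0.1647]
orientation: [-179.8, -0.3, 158.5]
contact_force: [-0.9, -0.4, 0.8]
width: 0.0913
t 14.45 pos [0.5248 0.2214 0.1647] rpy [-179.77   -0.3   158.5 ] F [-0.9 -0.4  0.8] w 0.0913 -> shift [-3.4  1.4 53.7] twist 0.000
```

View pics/s17.png

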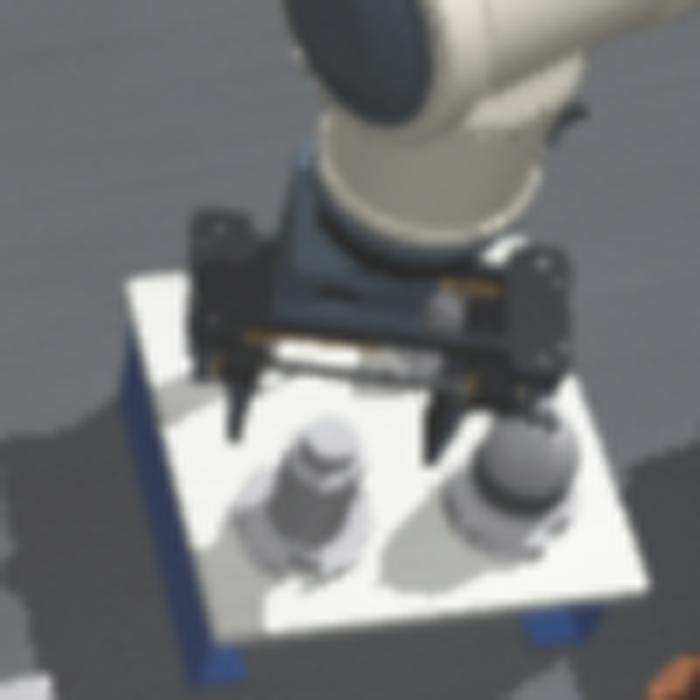

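```bash
python3 -m jog '1 0 0 25 0; 1 0 0 15 0; 1 0 0 10 0; 1 0 0 5 0; 1 0 0 0 0' 30; python3 -c "
from h import *
to([.5281,.2214,.111],158.5)
grab('scene'); crop('scene','s18.png',290,130,390,230,7)"
```

```text
time_s: 15.0
eef_pos: [0.5282, 0.2221, 0.1133]
orientation: [180.0, 0.0, 158.5]
contact_force: [0.3, -1.1, 0.4]
width: 0.0912
t 15.0 pos [0.5282 0.2221 0.1133] rpy [1.7998e+02 2.0000e-02 1.5847e+02] F [ 0.3 -1.1  0.4] w 0.0912 -> shift [-0.2 -0.7  2.3] twist -0.000
```

View pics/s18.png

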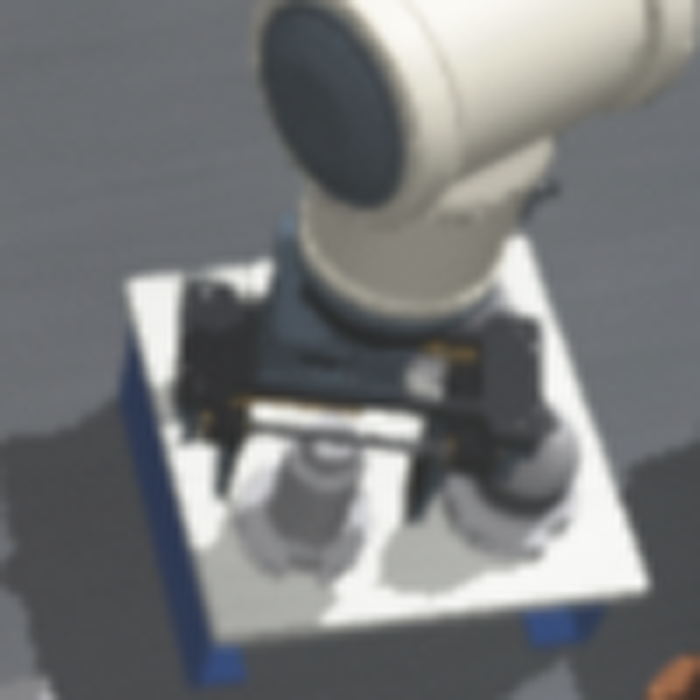

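```bash
python3 -m jog '0 0 0 0 0; -0.5 0 0 0 0; -0.5 0 0 0 0; -0.5 0 0 0 0; -0.5 0 0 0 0; -0.5 0 0 0 0' 45; python3 -c "
from h import *
to([.5281,.2214,.111],158.5)"; python3 -m jog '-0.5 0 0 -5 0; -0.5 0 0 -10 0; -0.5 0 0 0 0'; python3 -c "
from h import *
to([.5281,.2214,.111],158.5)"
```

```text
time_s: 15.65
eef_pos: [0.5279, 0.2219, 0.1128]
orientation: [-180.0, 0.0, 158.5]
contact_force: [-0.2, -0.6, -0.3]
width: 0.0461
t 15.65 pos [0.5279 0.2219 0.1128] rpy [-180.      0.    158.47] F [-0.2 -0.6 -0.3] w 0.0461 -> shift [-0.3 -0.4  1.8] twist -0.001
time_s: 15.95
eef_pos: [0.5286, 0.2222, 0.1292]
orientation: [179.9, 0.1, 158.5]
contact_force: [-0.1, -0.1, -5.4]
width: 0.0418
t 15.95 pos [0.5286 0.2222 0.1292] rpy [1.7994e+02 8.0000e-02 1.5847e+02] F [-0.1 -0.1 -5.4] w 0.0418 -> shift [ 0.2 -0.9 18.2] twist -0.001
```

```bash
python3 -m jog '-0.5 0 0 -20 0; -0.5 0 0 -40 0; -0.5 0 0 -40 0; -0.5 0 0 -40 0; -0.5 0 0 0 0; -0.5 0 0 0 0'; python3 -c "
from h import *
to([.5281,.2214,.111],158.5)
grab('scene'); crop('scene','s19.png',290,80,390,180,7)"
```

```text
time_s: 16.55
eef_pos: [0.528, 0.2219, 0.268]
orientation: [180.0, 0.0, 158.5]
contact_force: [-0.2, 0.6, -5.9]
width: 0.0422
t 16.55 pos [0.528  0.2219 0.268 ] rpy [1.7996e+02 5.0000e-02 1.5847e+02] F [-0.2  0.6 -5.9] w 0.0422 -> shift [ -0.2  -0.5 157. ] twist -0.001
```

View pics/s19.png

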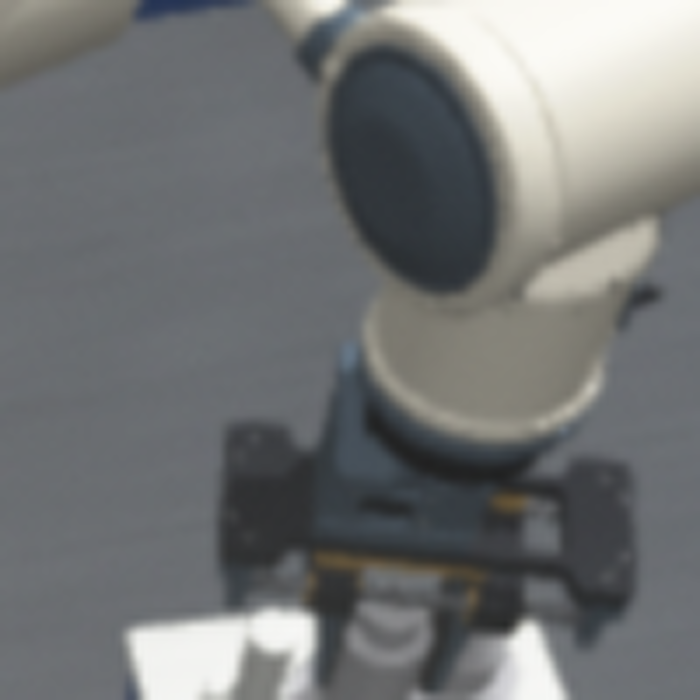

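Run:
```python
from ov import *
c=(.528,.2219)
cs=[]
for off,cols in ((.018,[(0,0,255),(0,255,255)]),(.033,[(0,255,0),(255,255,0)])):
    z=.268-off
    cs+=[(flange(c,-20,z),cols[0]),(zc(c,.014,z+.092),cols[1]),(zc(c,.01275,z-.065),cols[0])]
overlay(S,'oa19.png',(310,130,380,210),9,cs)
```

```text
(no output)
```

View pics/oa19.png

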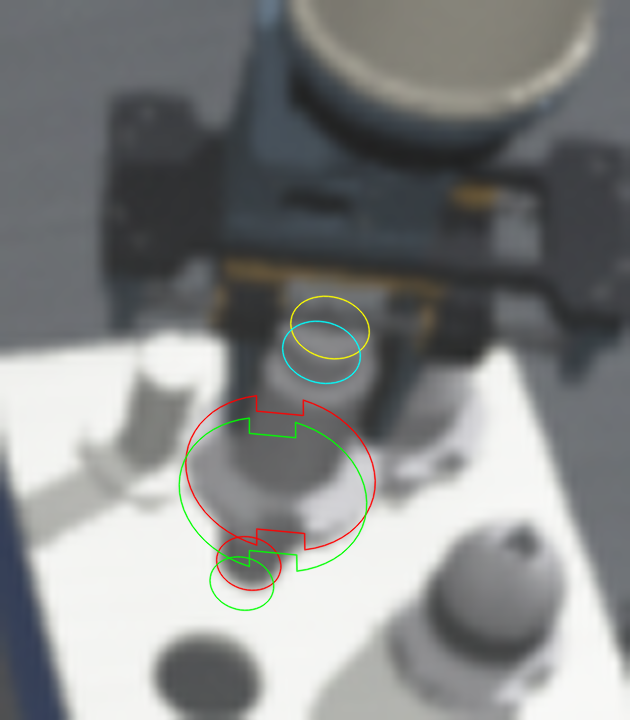

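```bash
python3 -m jog '-0.5 -8 0 30 0; -0.5 0 0 30 0; -0.5 0 0 20 0; -0.5 0 0 14 0; -0.5 0 0 0 0' 50; python3 -c "
from h import *
to([.5281,.2214,.111],158.5)"; python3 -m jog '-0.5 8 0 0 0; -0.5 8 0 0.5 0; -0.5 8 0 1 0; -0.5 8 0 1.5 0; -0.5 8 0 2 0; -0.5 0 0 0 0'; python3 -c "
from h import *
to([.5281,.2214,.111],158.5)
grab('scene'); crop('scene','s20.png',290,110,390,210,7)"
```

```text
time_s: 17.1
eef_pos: [0.533, 0.2183, 0.1702]
orientation: [-179.8, -0.3, 158.5]
contact_force: [-0.1, 0.8, -5.2]
width: 0.0423
t 17.1 pos [0.533  0.2183 0.1702] rpy [-179.76   -0.31  158.47] F [-0.1  0.8 -5.2] w 0.0423 -> shift [ 5.4  1.3 59.2] twist -0.001
time_s: 17.7
eef_pos: [0.498, 0.2342, 0.1696]
orientation: [179.9, 0.1, 158.5]
contact_force: [3.9, -1.2, -2.6]
width: 0.0417
t 17.7 pos [0.498  0.2342 0.1696] rpy [1.7993e+02 1.0000e-01 1.5851e+02] F [ 3.9 -1.2 -2.6] w 0.0417 -> shift [-32.6  -1.   58.7] twist 0.000
```

View pics/s20.png

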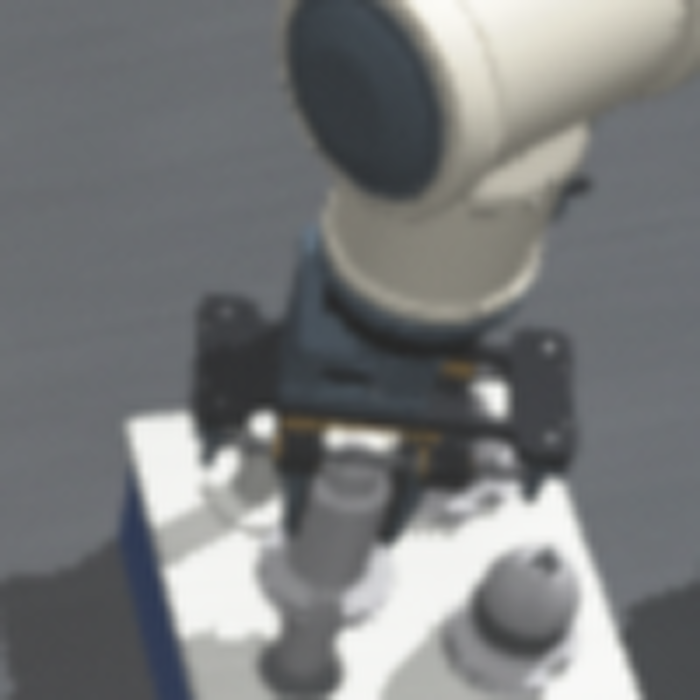

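```bash
python3 -m jog '-0.5 8 0 2 0; -0.5 8 0 2.5 0; -0.5 8 0 3 0; -0.5 6 0 3 0; -0.5 0 0 0 0; -0.5 0 0 0 0'; python3 -c "
from h import *
to([.5281,.2214,.111],158.5)
grab('scene'); crop('scene','s21.png',290,110,390,210,7)"
```

```text
time_s: 18.35
eef_pos: [0.4701, 0.2448, 0.1582]
orientation: [-180.0, -0.0, 158.5]
contact_force: [2.3, 0.2, -1.3]
width: 0.0422
t 18.35 pos [0.4701 0.2448 0.1582] rpy [-1.8000e+02 -3.0000e-02  1.5848e+02] F [ 2.3  0.2 -1.3] w 0.0422 -> shift [-62.6  -0.5  47.2] twist -0.000
```

View pics/s21.png

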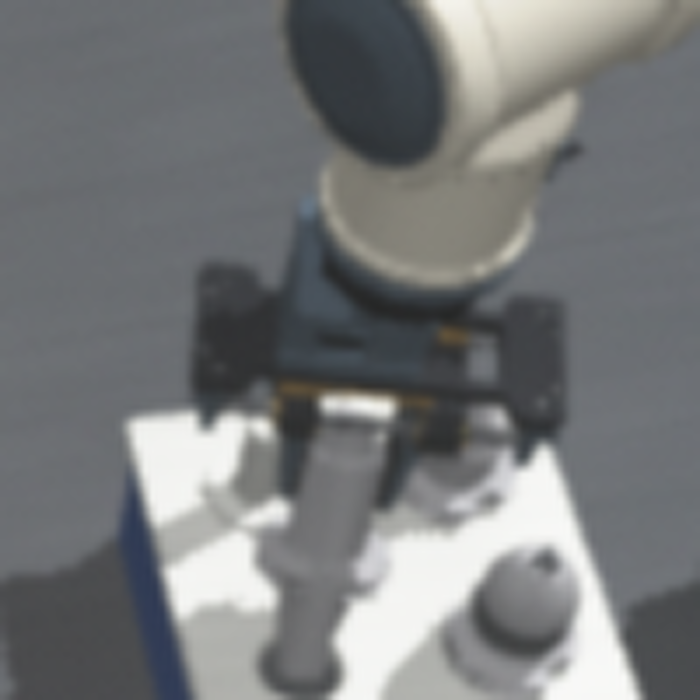

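```bash
python3 -m jog '-0.5 7 0 0 0; -0.5 7 0 0 0; -0.5 4 0 1 0; -0.5 0 0 0 0; -0.5 0 0 -12 0; -0.5 0 0 -30 0; -0.5 0 0 -40 0; -0.5 0 0 -30 0; -0.5 0 0 0 0; -0.5 0 0 0 0'; python3 -c "
from h import *
to([.5281,.2214,.111],158.5)
grab('scene');grab('top'); crop('scene','s22.png',300,70,390,200,5.5)"
```

```text
time_s: 19.4
eef_pos: [0.453, 0.2511, 0.2691]
orientation: [-180.0, -0.0, 158.5]
contact_force: [-0.5, -0.5, -6.2]
width: 0.0423
t 19.4 pos [0.453  0.2511 0.2691] rpy [-1.7998e+02 -5.0000e-02  1.5846e+02] F [-0.5 -0.5 -6.2] w 0.0423 -> shift [-80.9  -0.  158.1] twist -0.001
```

View pics/s22.png

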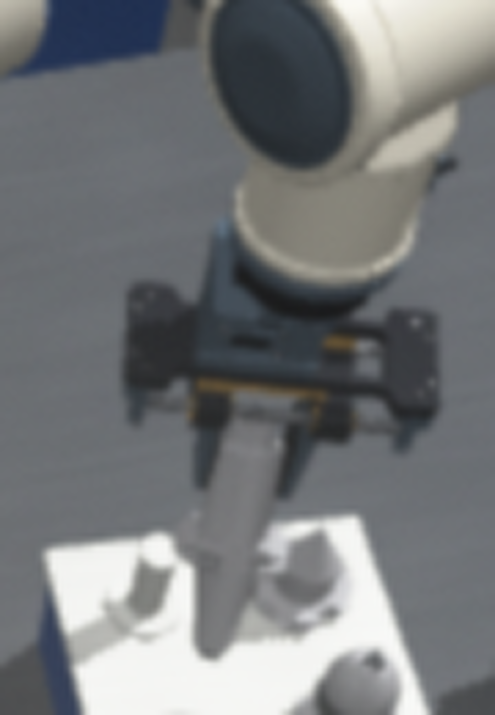

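```bash
cat >> ov.py <<'E'
def circ(c,n,r,k=40):
    n=n/np.linalg.norm(n); a=np.cross(n,[0,1,0.01]); a/=np.linalg.norm(a); b=np.cross(n,a); t=np.linspace(0,2*np.pi,k); return c+r*(np.cos(t)[:,None]*a+np.sin(t)[:,None]*b)
def arbor(e,psi,phi,sg=.055,jz=.037,col=(0,0,255)):
    p=np.radians(phi); tx=np.array([np.cos(np.radians(psi)),np.sin(np.radians(psi)),0]); u=np.sin(p)*tx+np.array([0,0,np.cos(p)])
    o=np.array(e)+[0,0,jz]-sg*u
    return [(circ(o+s*u,u,r),col) for s,r in ((0,.036),(.014,.036),(.075,.022),(.092,.014),(-.065,.01275))]
E
python3 - <<'E'
from ov import *
e=[.453,.2513,.269]
overlay(S,'o22.png',(310,130,370,200),10,arbor(e,158.5,28,col=(0,255,0))+arbor(e,158.5,35,col=(0,0,255)))
E
```

```text
(no output)
```

View pics/o22.png

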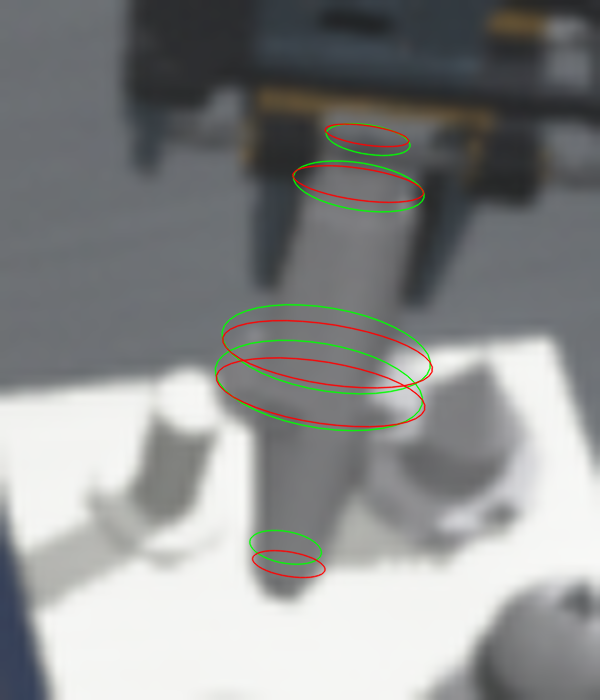

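```bash
python3 -m jog '-0.5 0 0 -5 -0.113; -0.5 0 0 -5 -0.113; -0.5 0 0 -5 -0.113; -0.5 -0.5 -20 0 0; -0.5 -1.3 -40 0 0; -0.5 -1.3 -45 0 0; -0.5 -1.3 -45 0 0; -0.5 -1.3 -45 0 0; -0.5 -1.3 -45 0 0; -0.5 -1.3 -45 0 0; -0.5 -1.3 -45 0 0; -0.5 -1.3 -45 0 0'; python3 -m jog '-0.5 -1.3 -41 0 0; -0.5 -1.3 -30 0 0; -0.5 0 -10 0 0; -0.5 0 0 0 0; -0.5 0 0 0 0'; python3 -c "
from h import *
to([.4496,-.2057,.279],177.9)
grab('scene');grab('top'); crop('scene','s23.png',180,130,270,250,6)"
```

```text
time_s: 20.7
eef_pos: [0.4494, -0.1253, 0.283]
orientation: [179.9, -0.2, 177.9]
contact_force: [2.2, 0.3, -5.3]
width: 0.0422
time_s: 21.2
eef_pos: [0.4498, -0.2039, 0.2834]
orientation: [179.9, -0.1, 177.9]
contact_force: [0.2, 0.7, -6.0]
width: 0.0417
t 21.2 pos [ 0.4498 -0.2039  0.2834] rpy [ 1.7992e+02 -1.0000e-01  1.7789e+02] F [ 0.2  0.7 -6. ] w 0.0417 -> shift [ 0.1 -1.8  4.4] twist -0.000
```

View pics/s23.png

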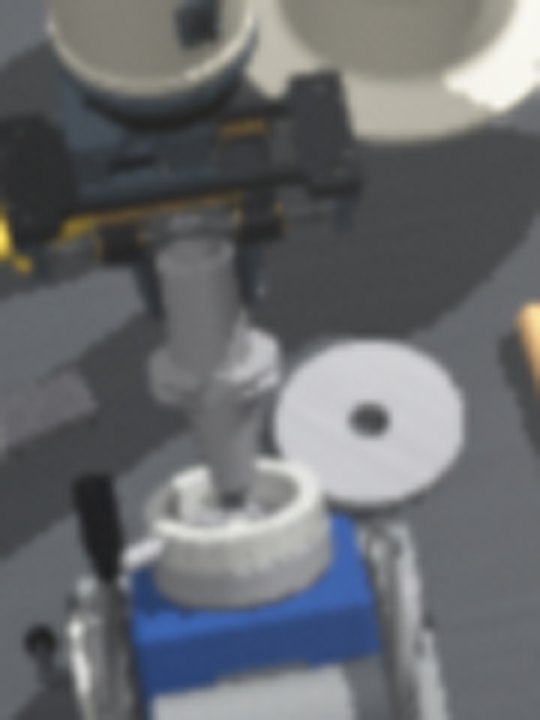

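```bash
sed -i 's/^YAW=.*/YAW=np.radians(-2.1); M0=np.array([.5385,-.2090,.1890])/' ov.py
cat >> ov.py <<'E'
def spax(m,a,b):
    v,w,u=frame(); return np.array([m+a*u,m+b*u])
E
python3 - <<'E'
from ov import *
e=[.4496,-.2047,.2834]
overlay(S,'o23.png',(195,160,245,220),13,arbor(e,177.9,35,col=(0,255,0))+[(spax(M0,-.07,.15),(0,0,255)),(ucirc(M0,YAW,.05,.022),(0,0,255))])
crop('scene','s23b.png',195,160,245,220,13)
E
```

```text
(no output)
```

View pics/o23.png

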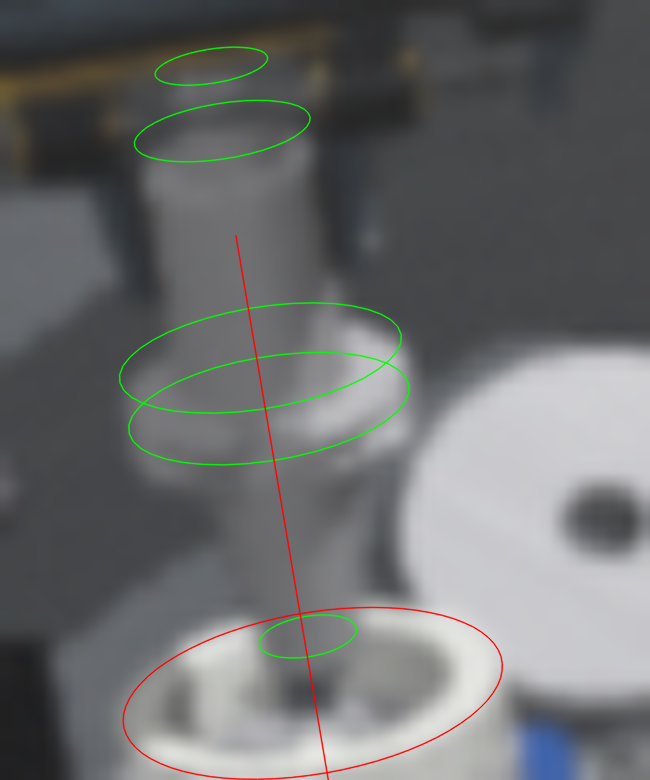

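View pics/s23b.png

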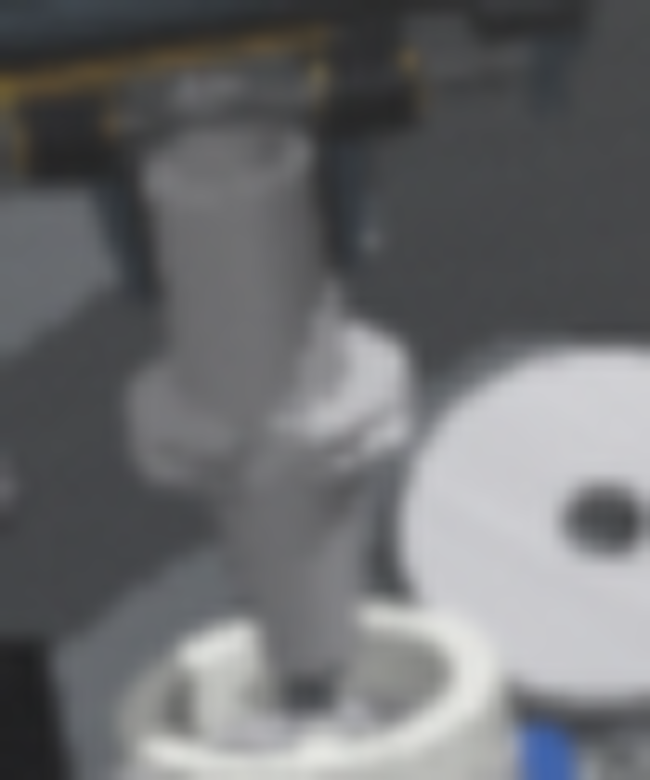

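```bash
python3 -m jog '-0.5 0 -1.8 4.4 0; -0.5 0 0 0 0; -0.5 -5.7 0 8.2 0; -0.5 -5.7 0 8.2 0; -0.5 -5.7 0 8.2 0; -0.5 0 0 0 0; -0.5 0 0 0 0' 40; python3 -c "
from h import *
to([.4496+.0573*.3,-.2057,.279-.0819*.3],177.9)
grab('scene');crop('scene','s24.png',195,170,245,230,13)"
```

```text
time_s: 22.0
eef_pos: [0.4673, -0.2072, 0.2549]
orientation: [180.0, -0.0, 177.9]
contact_force: [-0.2, -0.5, -5.4]
width: 0.042
t 22.0 pos [ 0.4673 -0.2072  0.2549] rpy [ 1.7998e+02 -5.0000e-02  1.7791e+02] F [-0.2 -0.5 -5.4] w 0.042 -> shift [0.5 1.4 0.5] twist 0.000
```

View pics/s24.png

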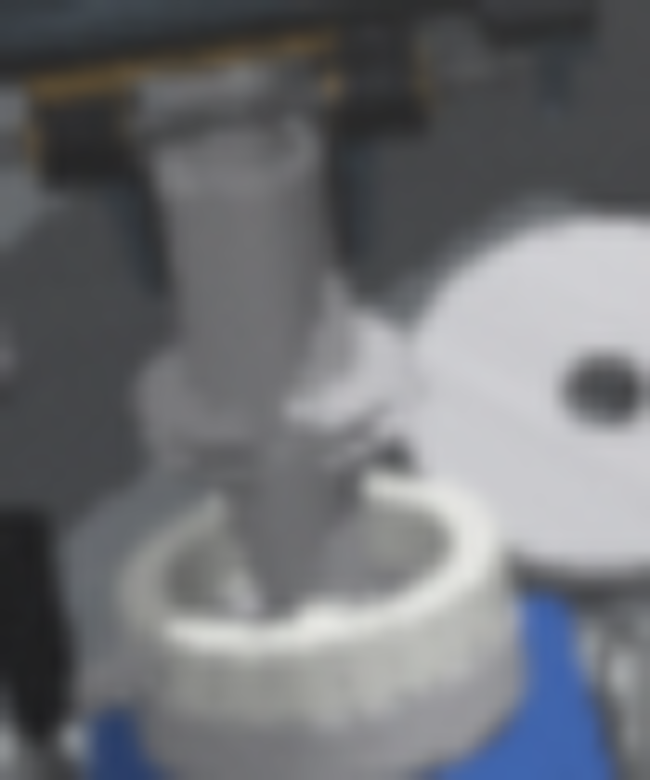

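```bash
python3 -m jog '-0.5 -5.7 0.7 8.2 0; -0.5 -5.7 0 8.2 0; -0.5 0 0 0 0' 40; python3 -c "
from h import *
to([.4496+.0573*.5,-.2061,.279-.0819*.5],177.9)"; python3 -m jog '-0.5 -5.7 0 8.2 0; -0.5 -5.7 0 8.2 0; -0.5 0 0 0 0'; python3 -c "
from h import *
to([.4496+.0573*.7,-.2066,.279-.0819*.7],177.9)
grab('scene');crop('scene','s25.png',195,170,245,230,13)"
```

```text
time_s: 22.35
eef_pos: [0.4788, -0.2067, 0.2375]
orientation: [179.9, -0.1, 177.9]
contact_force: [-0.0, 0.8, -4.6]
width: 0.042
t 22.35 pos [ 0.4788 -0.2067  0.2375] rpy [ 1.7995e+02 -8.0000e-02  1.7790e+02] F [-0.   0.8 -4.6] w 0.042 -> shift [ 0.6  0.6 -0.5] twist 0.000
time_s: 22.65
eef_pos: [0.4903, -0.2074, 0.2215]
orientation: [180.0, -0.1, 177.9]
contact_force: [0.3, 0.4, -3.3]
width: 0.042
t 22.65 pos [ 0.4903 -0.2074  0.2215] rpy [ 1.7998e+02 -6.0000e-02  1.7790e+02] F [ 0.3  0.4 -3.3] w 0.042 -> shift [ 0.6  0.8 -0.2] twist -0.000
```

View pics/s25.png

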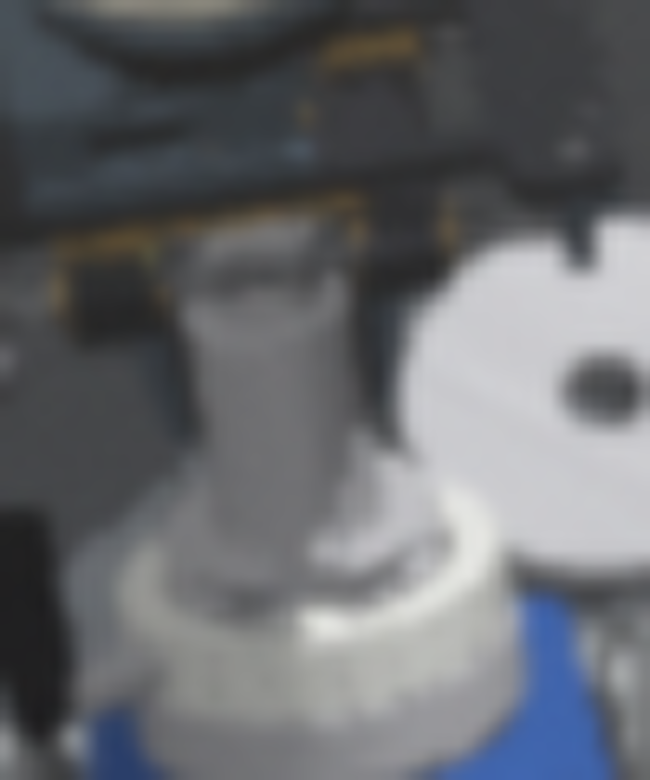

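```bash
python3 -m jog '-0.5 -2.9 0.4 4.1 0; -0.5 0 0 0 0' 35; python3 -c "
from h import *
to([.4496+.0573*.75,-.2067,.279-.0819*.75],177.9)"; python3 -m jog '-0.5 -2.9 0 4.1 0; -0.5 0 0 0 0'; python3 -c "
from h import *
to([.4496+.0573*.8,-.2068,.279-.0819*.8],177.9)
grab('scene');crop('scene','s26.png',195,180,245,230,15)"
```

```text
time_s: 22.9
eef_pos: [0.4915, -0.2071, 0.2184]
orientation: [-180.0, -0.2, 177.9]
contact_force: [-14.8, 0.6, 9.1]
width: 0.0423
t 22.9 pos [ 0.4915 -0.2071  0.2184] rpy [-1.7999e+02 -1.7000e-01  1.7789e+02] F [-14.8   0.6   9.1] w 0.0423 -> shift [-1.1  0.5  0.8] twist -0.000
time_s: 23.1
eef_pos: [0.494, -0.2074, 0.2149]
orientation: [-180.0, -0.2, 177.9]
contact_force: [-19.8, -0.5, 16.3]
width: 0.0423
t 23.1 pos [ 0.494  -0.2074  0.2149] rpy [-179.97   -0.18  177.89] F [-19.8  -0.5  16.3] w 0.0423 -> shift [-1.4  0.6  1.4] twist -0.000
```

View pics/s26.png

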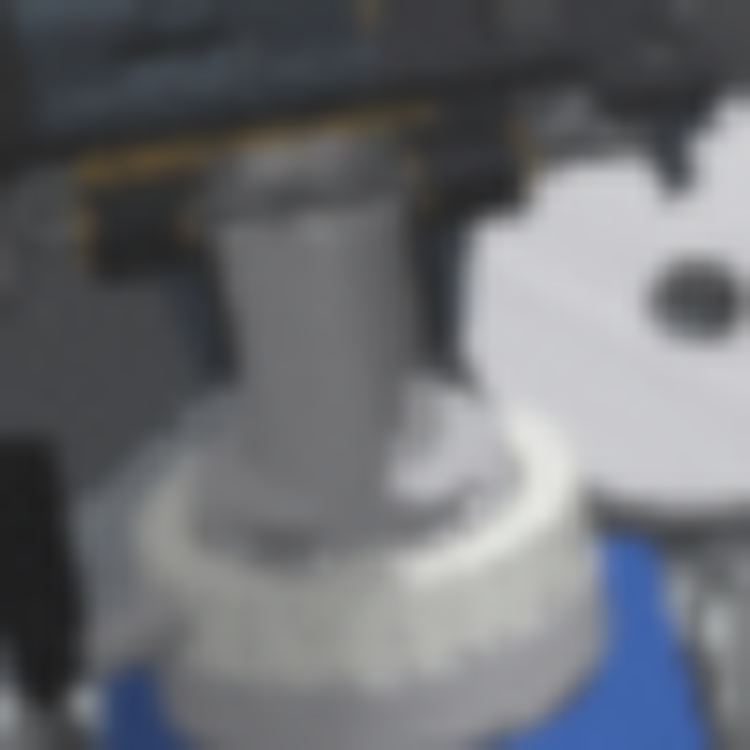

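```bash
cat >> ov.py <<'E'
def arbslots(e,psi,phi,roll,sg=.055,jz=.037,col=(0,255,255),s=.014):
    p=np.radians(phi); tx=np.array([np.cos(np.radians(psi)),np.sin(np.radians(psi)),0]); u=np.sin(p)*tx+np.array([0,0,np.cos(p)])
    o=np.array(e)+[0,0,jz]-sg*u
    w=np.cross(u,np.array([-tx[0],-tx[1],0])); w/=np.linalg.norm(w); v=np.cross(w,u)
    f=flange((0,0),roll,0); return [(o+s*u+f[:,:1]*v+f[:,1:2]*w,col)]
E
python3 - <<'E'
from ov import *
S0=np.load('last_scene.npz')
e=[.494,-.2072,.215]
f=S0['frame'].astype(float); f2=dict(S0); f2['frame']=np.clip((f/255)**.6*255,0,255).astype(np.uint8)
overlay(f2,'o26.png',(200,190,240,230),18,arbslots(e,177.9,35,1.5)+spmodel(M0,-1.5))
overlay(f2,'o26b.png',(200,190,240,230),18,[])
E
```

```text
(no output)
```

View pics/o26.png

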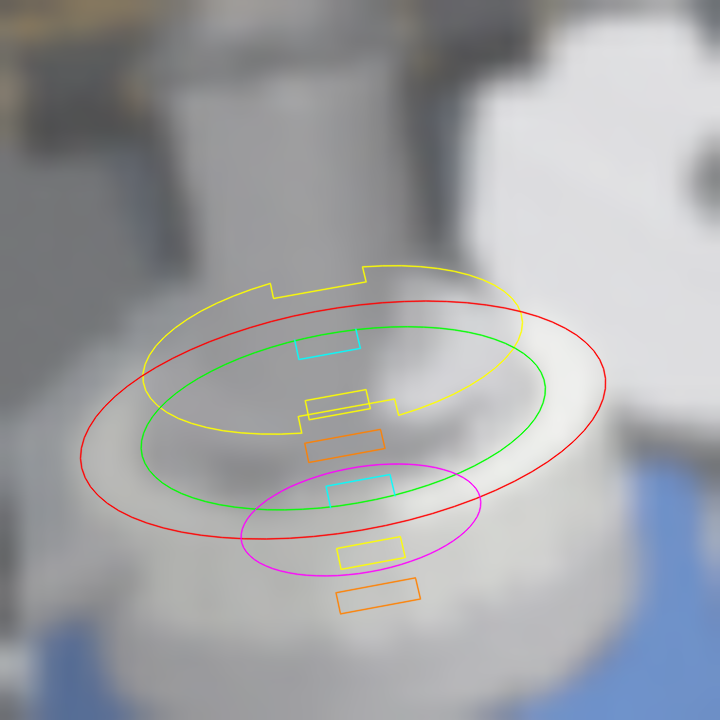

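View pics/o26b.png

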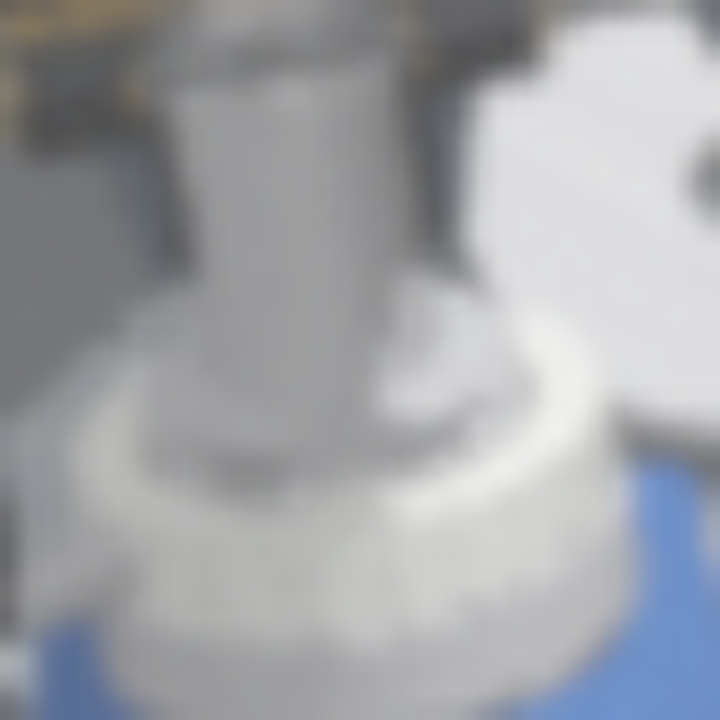

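```bash
python3 -m jog '-0.5 4.6 0 -6.6 0; -0.5 2.0 0 1.4 0; -0.5 0 0 0 0'; python3 -c "
from h import *
to([.4496+.0573*.7,-.2067,.279-.0819*.7],177.9)"; python3 -m jog '-0.5 -2.3 0.5 3.3 0; -0.5 -2.3 0 3.3 0; -0.5 0 0 0 0'; python3 -c "
from h import *
to([.4496+.0573*.8,-.2067,.279-.0819*.8],177.9)"
```

```text
time_s: 23.45
eef_pos: [0.4893, -0.207, 0.2194]
orientation: [-180.0, 0.0, 177.9]
contact_force: [0.6, -0.3, -6.1]
width: 0.0423
t 23.45 pos [ 0.4893 -0.207   0.2194] rpy [-1.8000e+02  2.0000e-02  1.7789e+02] F [ 0.6 -0.3 -6.1] w 0.0423 -> shift [-0.4  0.3 -2.3] twist -0.000
time_s: 23.75
eef_pos: [0.4939, -0.2065, 0.212]
orientation: [180.0, -0.1, 177.9]
contact_force: [0.1, 0.5, -6.6]
width: 0.0422
t 23.75 pos [ 0.4939 -0.2065  0.212 ] rpy [ 1.7997e+02 -7.0000e-02  1.7790e+02] F [ 0.1  0.5 -6.6] w 0.0422 -> shift [-1.6 -0.2 -1.5] twist 0.000
```

```bash
python3 -m jog '-0.5 -2.3 0 3.3 0; -0.5 0 0 0 0'; python3 -c "
from h import *
to([.4496+.0573*.84,-.2067,.279-.0819*.84],177.9)"; python3 -m jog '-0.5 -2.3 0 3.3 0; -0.5 0 0 0 0'; python3 -c "
from h import *
to([.4496+.0573*.88,-.2067,.279-.0819*.88],177.9)"
```

```text
time_s: 23.95
eef_pos: [0.4962, -0.2066, 0.2089]
orientation: [180.0, -0.0, 177.9]
contact_force: [-0.8, 0.5, -8.0]
width: 0.0425
t 23.95 pos [ 0.4962 -0.2066  0.2089] rpy [ 1.7997e+02 -5.0000e-02  1.7790e+02] F [-0.8  0.5 -8. ] w 0.0425 -> shift [-1.5 -0.  -1.3] twist -0.000
time_s: 24.15
eef_pos: [0.4985, -0.2068, 0.2058]
orientation: [180.0, -0.0, 177.9]
contact_force: [-1.6, 0.4, -8.8]
width: 0.0425
t 24.15 pos [ 0.4985 -0.2068  0.2058] rpy [ 1.7998e+02 -3.0000e-02  1.7789e+02] F [-1.6  0.4 -8.8] w 0.0425 -> shift [-1.5  0.1 -1.1] twist -0.000
```

```bash
python3 -m jog '-0.5 -1.7 0 2.5 0; -0.5 0 0 0 0'; python3 -c "
from h import *
to([.4496+.0573*.91,-.2067,.279-.0819*.91],177.9)"; python3 -m jog '-0.5 -1.7 0 2.5 0; -0.5 0 0 0 0'; python3 -c "
from h import *
to([.4496+.0573*.94,-.2067,.279-.0819*.94],177.9)"
```

```text
time_s: 24.35
eef_pos: [0.5002, -0.2069, 0.2035]
orientation: [180.0, -0.0, 177.9]
contact_force: [-3.6, -0.5, -8.0]
width: 0.0424
t 24.35 pos [ 0.5002 -0.2069  0.2035] rpy [ 1.7999e+02 -2.0000e-02  1.7790e+02] F [-3.6 -0.5 -8. ] w 0.0424 -> shift [-1.5  0.2 -1. ] twist -0.000
time_s: 24.55
eef_pos: [0.5019, -0.207, 0.2011]
orientation: [-180.0, -0.0, 177.9]
contact_force: [-1.8, -0.4, -8.8]
width: 0.0421
t 24.55 pos [ 0.5019 -0.207   0.2011] rpy [-1.8000e+02 -2.0000e-02  1.7789e+02] F [-1.8 -0.4 -8.8] w 0.0421 -> shift [-1.6  0.4 -0.9] twist -0.000
```

```bash
python3 -m jog '-0.5 -1.2 0 1.6 0; -0.5 0 0 0 0'; python3 -m jog '-0.5 -1.2 0 1.6 0; -0.5 0 0 0 0';python3 -c "
from h import *
to([.4496+.0573*.98,-.2067,.279-.0819*.98],177.9)
grab('scene');crop('scene','s27.png',195,180,245,230,15)"
```

```text
time_s: 24.75
eef_pos: [0.5029, -0.2071, 0.1996]
orientation: [-180.0, -0.0, 177.9]
contact_force: [-3.5, -0.1, -8.1]
width: 0.0421
time_s: 24.95
eef_pos: [0.504, -0.2071, 0.198]
orientation: [-180.0, -0.0, 177.9]
contact_force: [-4.9, -1.2, -6.7]
width: 0.0421
t 24.95 pos [ 0.504  -0.2071  0.198 ] rpy [-1.8000e+02 -4.0000e-02  1.7789e+02] F [-4.9 -1.2 -6.7] w 0.0421 -> shift [-1.7  0.5 -0.7] twist -0.000
```

View pics/s27.png

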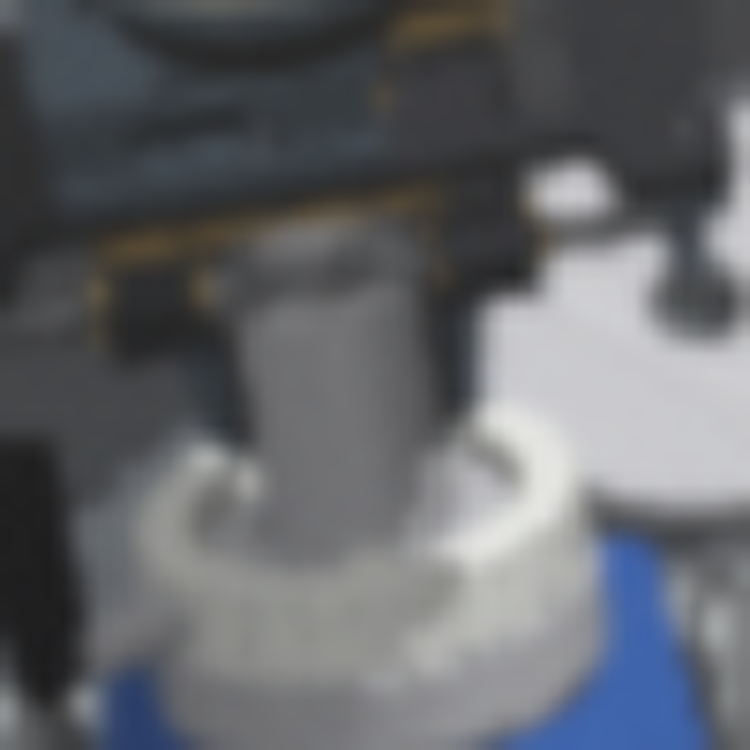

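```bash
python3 -m jog '-0.5 -1.2 0 1.6 0; -0.5 0 0 0 0'; python3 -m jog '-0.5 -1.2 0 1.6 0; -0.5 0 0 0 0'; python3 -m jog '-0.5 -0.6 0 0.8 0; -0.5 0 0 0 0'
```

```text
time_s: 25.2
eef_pos: [0.5048, -0.2073, 0.1967]
orientation: [-180.0, -0.1, 177.9]
contact_force: [-10.8, -1.3, -1.0]
width: 0.042
time_s: 25.4
eef_pos: [0.5054, -0.2073, 0.1964]
orientation: [-180.0, -0.1, 177.9]
contact_force: [-22.9, 1.1, 22.4]
width: 0.0421
time_s: 25.6
eef_pos: [0.5059, -0.2074, 0.1961]
orientation: [-179.9, -0.1, 177.9]
contact_force: [-24.3, 2.8, 31.6]
width: 0.0421
```

```bash
python3 -m jog '-0.5 0.9 0 -1.2 0; -0.5 0 0 0 0' 20; python3 -m jog '0.1 0 0 0 0; 0.2 0 0 0 0; 0.3 0 0 0 0; 0.3 0 0 0 0'; python3 -m jog '0.3 0 0 -20 0; 0.5 20 0 -40 0; 0.5 30 0 -40 0; 0.5 40 20 -20 0; 0.5 40 30 0 0; 0.5 40 30 0 0; 0.5 0 40 0 0; 0.5 0 40 0 0; 0.5 0 0 0 0'
python3 - <<'E'
from ov import *
grab('scene');grab('top')
T=np.load('last_top.npz');S=np.load('last_scene.npz')
to([.5,-.2,.3])
crop('scene','s28.png',190,180,245,230,14)
crop('top','t28.png',275,135,335,190,13)
E
```

```text
time_s: 25.8
eef_pos: [0.5061, -0.2074, 0.1961]
orientation: [-180.0, 0.0, 177.9]
contact_force: [-10.7, 0.2, 5.3]
width: 0.0428
time_s: 26.2
eef_pos: [0.5069, -0.2073, 0.1955]
orientation: [-180.0, 0.1, 177.9]
contact_force: [-0.8, -0.0, 0.4]
width: 0.0594
time_s: 27.1
eef_pos: [0.342, -0.0374, 0.3157]
orientation: [179.9, 0.1, 178.1]
contact_force: [-0.2, -0.8, -0.6]
width: 0.0684
t 27.2 pos [ 0.3426 -0.0405  0.3156] rpy [-1.7998e+02  5.0000e-02  1.7805e+02] F [ 0.3 -0.5 -0.8] w 0.0686 -> shift [-162.7 -154.1   15.8]
```

View pics/s28.png

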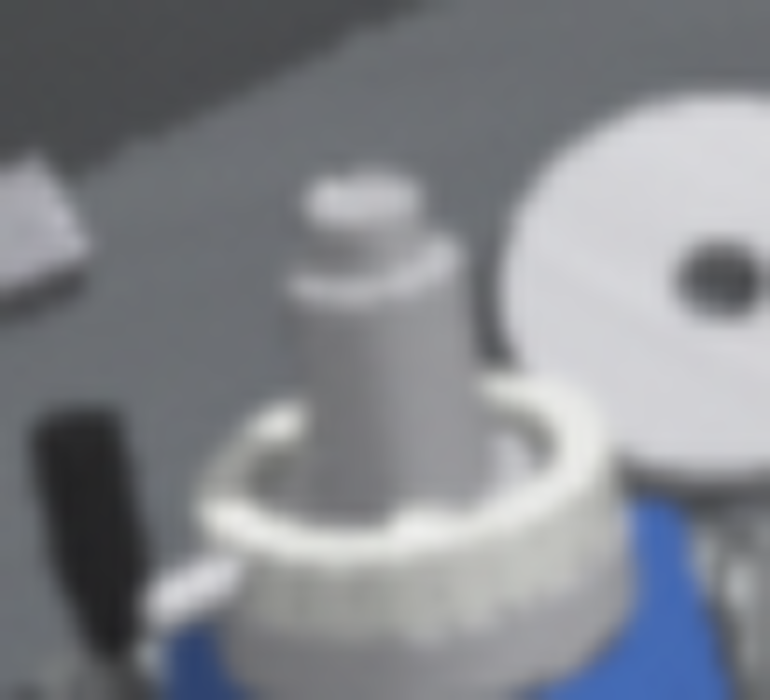

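View pics/t28.png

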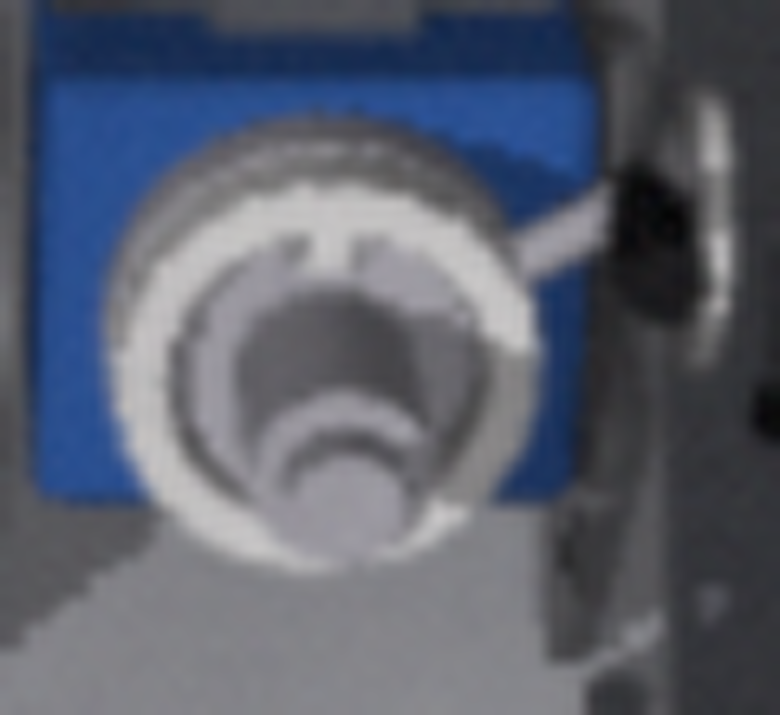

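```bash
cat >> ov.py <<'E'
def seated(m,roll=1.5,s0=0.,col=(0,0,255)):
    v,w,u=frame(); o=m+s0*u; f=flange((0,0),roll,0)
    return [(ucirc(o,YAW,.022,.075),col),(ucirc(o,YAW,.014,.092),col),(o+.014*u+f[:,:1]*v+f[:,1:2]*w,col)]
E
python3 - <<'E'
from ov import *
T=np.load('last_top.npz');S=np.load('last_scene.npz')
overlay(T,'o28t.png',(275,135,335,190),13,seated(M0)+seated(M0,s0=.009,col=(0,255,0)))
overlay(S,'o28s.png',(190,180,245,230),14,seated(M0)+seated(M0,s0=.009,col=(0,255,0)))
E
```

```text
(no output)
```

View pics/o28t.png

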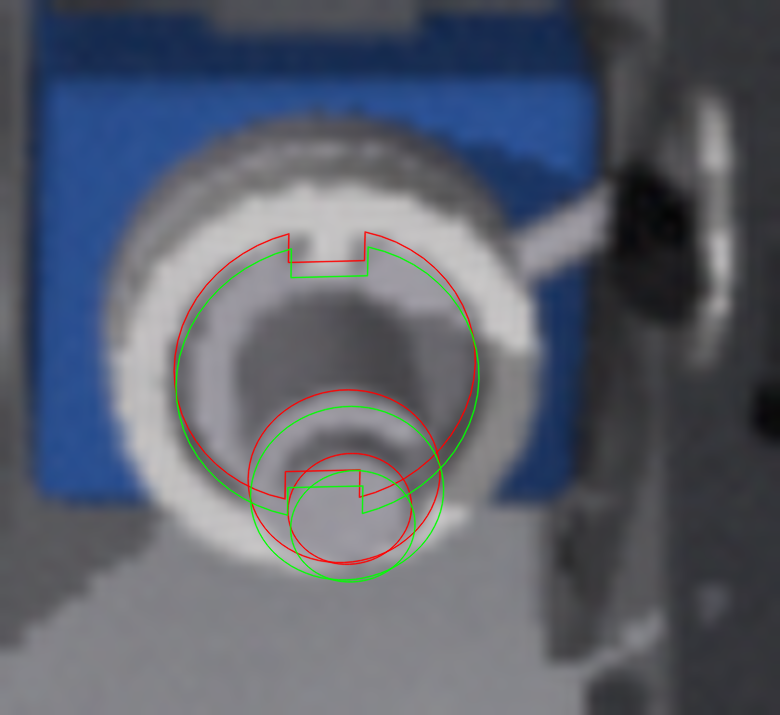

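View pics/o28s.png

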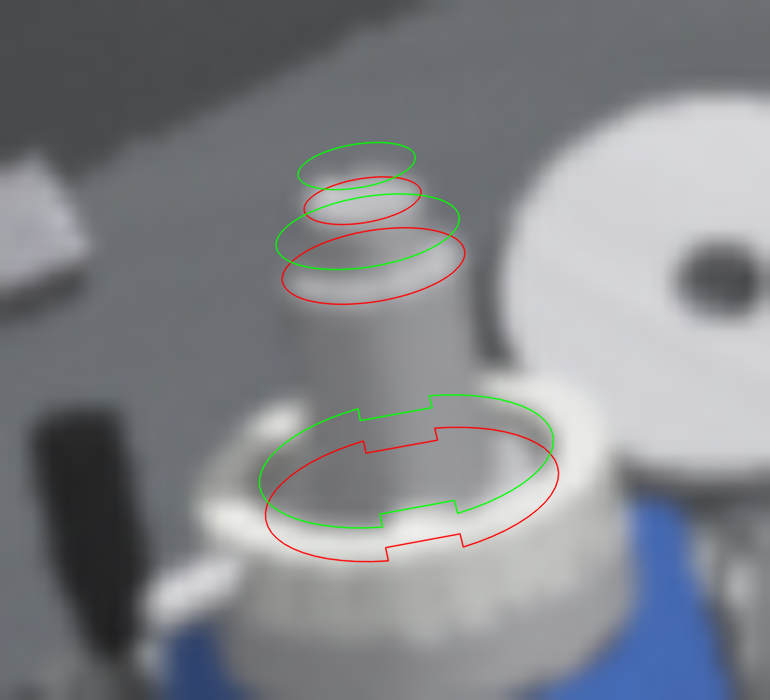

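Run:
```python
from ov import *
v,w,u=frame()
for a in (58.5,70,90,110,118.7,121):
    k=sp(M0,.085,a,.045); edge=k+.011*v; e=edge+[.0135,0,-.022]; print(a,'knob',k.round(4),'eef',e.round(4))
s=sp(M0,.085,58.5,.045)+.021*v+[.0135,0,-.022]; print('start',s.round(4))
to([s[0],s[1],.3156],88)
print(observe()['joints'].round(1))
```

```text
58.5 knob [ 0.5464 -0.2818  0.2513] eef [ 0.5689 -0.2821  0.2356]
70 knob [ 0.5336 -0.2887  0.2425] eef [ 0.5561 -0.2891  0.2268]
90 knob [ 0.5096 -0.293   0.2259] eef [ 0.5321 -0.2933  0.2102]
110 knob [ 0.486  -0.287   0.2092] eef [ 0.5085 -0.2873  0.1935]
118.7 knob [ 0.4766 -0.2813  0.2024] eef [ 0.4991 -0.2817  0.1868]
121 knob [ 0.4742 -0.2796  0.2008] eef [ 0.4967 -0.2799  0.1851]
start [ 0.5771 -0.2824  0.2414]
t 27.2 pos [ 0.3426 -0.0405  0.3156] rpy [-1.7998e+02  5.0000e-02  1.7805e+02] F [ 0.3 -0.5 -0.8] w 0.0686 -> shift [-242.6 -233.9    0.3] twist 1.572
[ -16.7   -2.9   99.1   -0.    83.7 -104.7]
```

```bash
python3 -m jog '-1 0 0 -2 0.143; -1 0 0 -2 0.143; -1 0 0 -2 0.143; -1 0 0 0 0.143; -1 0 0 0 0.143; -1 0 0 0 0.143; -1 0 0 0 0.143; -1 0 0 0 0.143; -1 0 0 0 0.143; -1 0 0 0 0.143; -1 0 0 0 0.142' 20;  python3 -m jog '-1 -29.8 31.6 0 0; -1 -29.8 31.6 0 0; -1 -29.8 31.6 0 0; -1 -29.8 31.6 0 0; -1 -29.8 31.6 0 0; -1 -29.8 31.6 0 0; -1 -29.8 31.6 0 0; -1 -29.7 31.6 0 0; -1 0 0 0 0; -1 0 0 0 0'
python3 - <<'E'
from ov import *
to([.587,-.2875,.2414],88)
grab('scene'); crop('scene','s29.png',170,150,270,250,7)
E
```

```text
time_s: 28.3
eef_pos: [0.3427, -0.0423, 0.3213]
orientation: [-180.0, 0.0, 87.4]
contact_force: [0.2, 1.2, 0.2]
width: 0.0003
time_s: 29.3
eef_pos: [0.5856, -0.2908, 0.32]
orientation: [-179.9, -0.0, 87.7]
contact_force: [0.7, -0.4, 0.8]
width: 0.0003
t 29.3 pos [ 0.5856 -0.2908  0.32  ] rpy [-1.7992e+02 -4.0000e-02  8.7700e+01] F [ 0.7 -0.4  0.8] w 0.0003 -> shift [ 3.3  1.4 78.6] twist -0.005
```

View pics/s29.png

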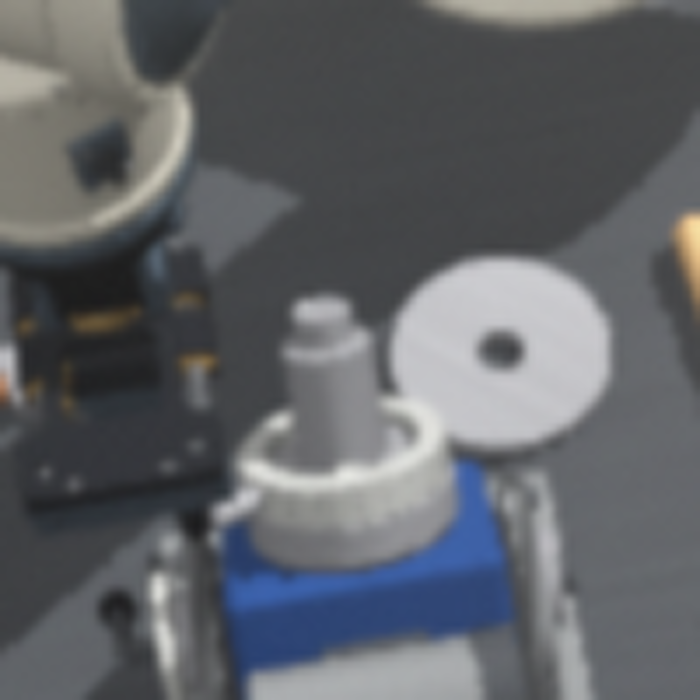

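```bash
python3 -m jog '-1 2.5 0 30 0; -1 0 0 30 0; -1 0 0 18 0; -1 0 0 0 0; -1 0 0 0 0'
python3 - <<'E'
from ov import *
to([.5771,-.2875,.2414],88)
grab('scene'); crop('scene','s30.png',170,150,270,250,7)
E
```

```text
time_s: 29.85
eef_pos: [0.5858, -0.2862, 0.2445]
orientation: [180.0, 0.0, 87.8]
contact_force: [-0.8, 0.7, 0.7]
width: 0.0005
t 29.85 pos [ 0.5858 -0.2862  0.2445] rpy [1.7996e+02 2.0000e-02 8.7820e+01] F [-0.8  0.7  0.7] w 0.0005 -> shift [-1.6 -8.7  3.1] twist -0.003
```

View pics/s30.png

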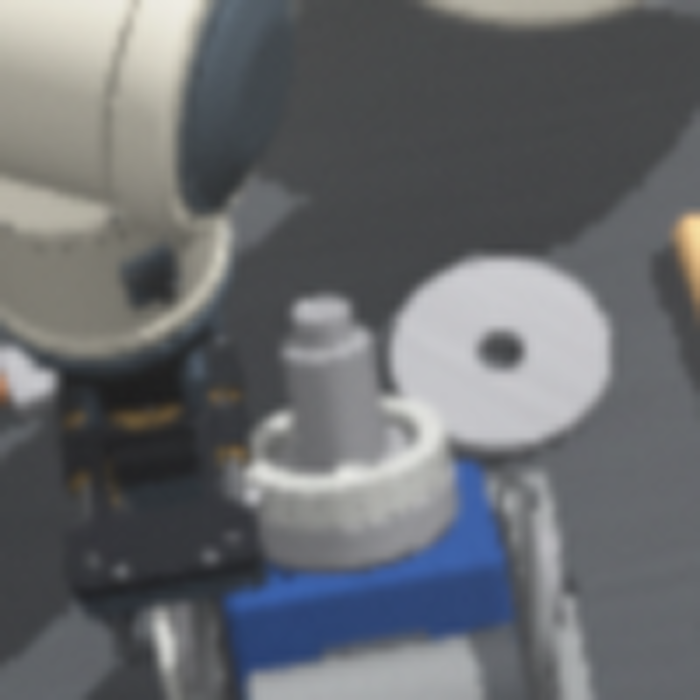

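```bash
python3 -m jog '-1 -1 -8.2 5.5 0; -1 0 -8.2 5.5 0; -1 0 -8.2 5.5 0; -1 0 -8.2 5.7 0'; python3 -m jog '-1 0 -8.2 5.7 0; -1 0 -8.2 5.7 0'; python3 -m jog '-1 0 -8.2 5.7 0; -1 0 -8.2 5.7 0'
python3 - <<'E'
from ov import *
to([.4967,-.28,.1851],88)
E
```

```text
time_s: 30.3
eef_pos: [0.5539, -0.2873, 0.2219]
orientation: [179.8, 0.2, 87.8]
contact_force: [6.9, -7.0, 5.7]
width: 0.0002
time_s: 30.5
eef_pos: [0.5372, -0.2864, 0.2103]
orientation: [179.8, 0.1, 87.8]
contact_force: [4.2, -4.5, 2.0]
width: 0.0007
time_s: 30.7
eef_pos: [0.5205, -0.2856, 0.1987]
orientation: [179.9, 0.1, 87.8]
contact_force: [4.2, -3.3, 3.0]
width: 0.0008
t 30.7 pos [ 0.5205 -0.2856  0.1987] rpy [1.7986e+02 1.0000e-01 8.7810e+01] F [ 4.2 -3.3  3. ] w 0.0008 -> shift [  4.7 -24.   13.5] twist -0.003
```

```bash
python3 -m jog '-1 0 -6.5 4.5 0; -1 0 -6.5 4.5 0; -1 0 0 0 0'; python3 -m jog '-1 0 -5 3.5 0; -1 0 0 0 0'; python3 -m jog '-1 0 -3 2.1 0; -1 0 0 0 0'
python3 - <<'E'
from ov import *
to([.4967,-.28,.1851],88)
E
```

```text
time_s: 31.0
eef_pos: [0.5062, -0.2837, 0.1888]
orientation: [-179.9, -0.1, 87.8]
contact_force: [0.2, -0.5, -0.4]
width: 0.0007
time_s: 31.2
eef_pos: [0.5019, -0.2837, 0.1855]
orientation: [-180.0, -0.0, 87.8]
contact_force: [0.4, 0.1, 0.5]
width: 0.0005
time_s: 31.4
eef_pos: [0.4993, -0.2838, 0.1835]
orientation: [-180.0, -0.0, 87.8]
contact_force: [2.8, 1.6, 0.7]
width: 0.0005
t 31.4 pos [ 0.4993 -0.2838  0.1835] rpy [-1.7998e+02 -2.0000e-02  8.7830e+01] F [2.8 1.6 0.7] w 0.0005 -> shift [ 3.7 -2.7 -1.6] twist -0.003
```

```bash
python3 -m jog '-1 0 -2.5 1.7 0; -1 0 0 0 0'; python3 -m jog '-1 0 -2.5 1.7 0; -1 0 0 0 0';  python3 -m jog '-1 0 -2.5 1.7 0; -1 0 0 0 0'
```

```text
time_s: 31.6
eef_pos: [0.4968, -0.2837, 0.1818]
orientation: [-180.0, -0.0, 87.8]
contact_force: [2.9, 0.9, 0.4]
width: 0.0004
time_s: 31.8
eef_pos: [0.4944, -0.2837, 0.1802]
orientation: [180.0, -0.0, 87.8]
contact_force: [3.3, 1.9, 2.0]
width: 0.0006
time_s: 32.0
eef_pos: [0.4942, -0.2839, 0.1799]
orientation: [179.7, 0.1, 87.8]
contact_force: [13.1, 6.3, 10.6]
width: 0.0006
```

```bash
python3 -m jog '-1 0 -1 0.7 0; -1 0 0 0 0'; python3 -m jog '-1 0 4 -3 0; -1 0 8 0 0; -1 0 0 -30 0; -1 0 0 -45 0; -1 -30 0 -45 0; -1 -30 0 0 0; -1 -30 -40 0 0; -1 -30 -40 0 0; -1 -30 -40 0 0; -1 0 -40 0 0; -1 0 0 0 0'
python3 - <<'E'
from ov import *
to([.4967,-.28,.1851],88)
grab('scene');grab('top','t31f.png'); crop('scene','s31.png',180,180,250,240,11); crop('top','t31.png',270,130,340,190,11)
E
```

```text
time_s: 32.2
eef_pos: [0.4941, -0.284, 0.1798]
orientation: [179.6, 0.1, 87.8]
contact_force: [16.0, 8.8, 16.3]
width: 0.0003
time_s: 33.3
eef_pos: [0.3333, -0.4261, 0.2972]
orientation: [-179.9, -0.0, 87.6]
contact_force: [0.8, -0.5, 0.0]
width: 0.0004
t 33.3 pos [ 0.3333 -0.4261  0.2972] rpy [-1.7986e+02 -5.0000e-02  8.7610e+01] F [ 0.8 -0.5  0. ] w 0.0004 -> shift [152.7 157.4 111.8] twist -0.007
```

View pics/s31.png

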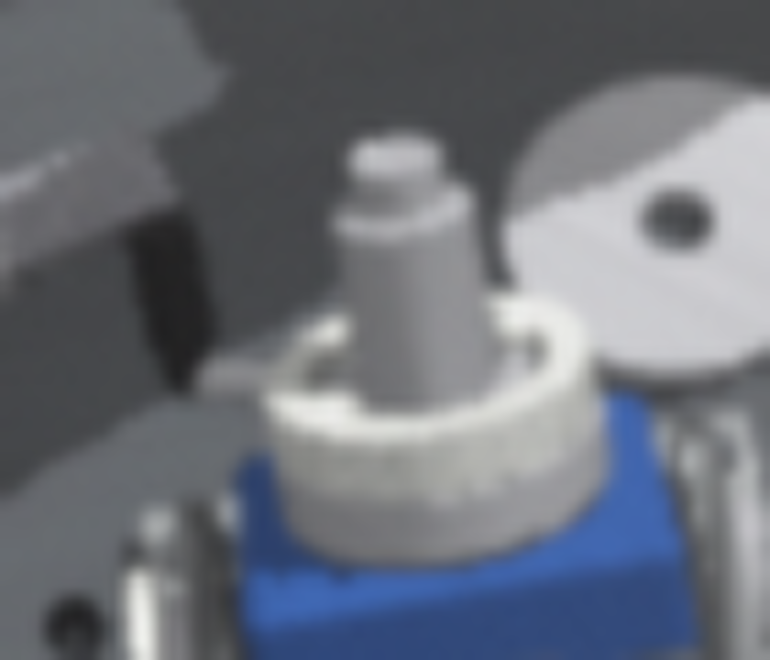

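View pics/t31.png

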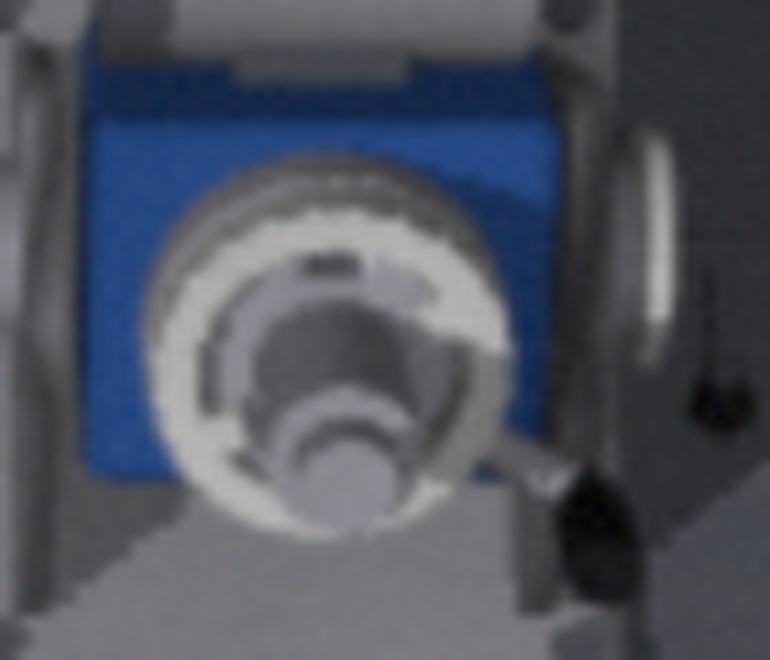

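Run:
```python
from ov import *
T=np.load('last_top.npz');S=np.load('last_scene.npz')
cs=seated(M0)
for a,c in ((115,(0,255,255)),(118.7,(0,255,0)),(122,(255,0,255))):
    cs+=[(np.array([sp(M0,.085,a,.020),sp(M0,.085,a,.066)]),c),(circ(sp(M0,.085,a,.066),frame()[2],.011),c)]
overlay(T,'o31.png',(270,130,340,190),11,cs); overlay(S,'o31s.png',(180,180,250,240),11,cs)
```

```text
(no output)
```

View pics/o31.png

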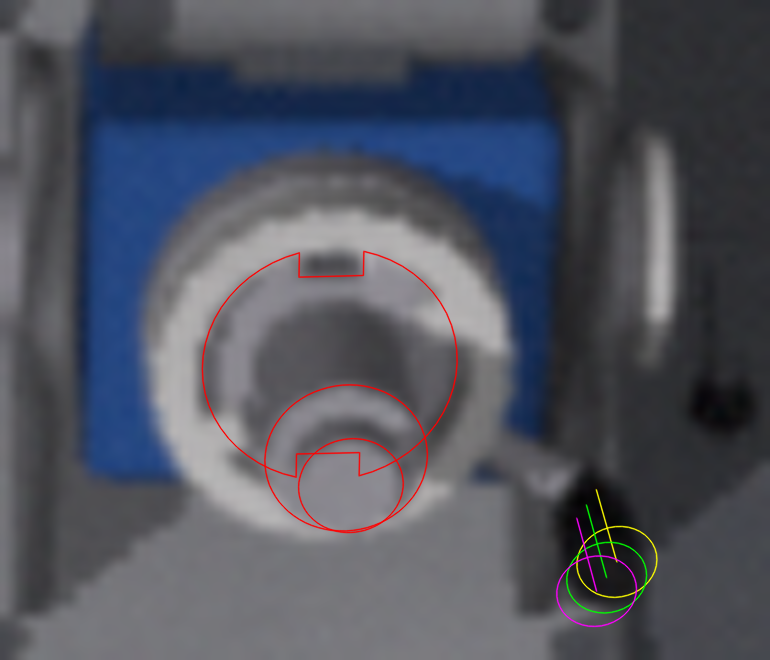

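View pics/o31s.png

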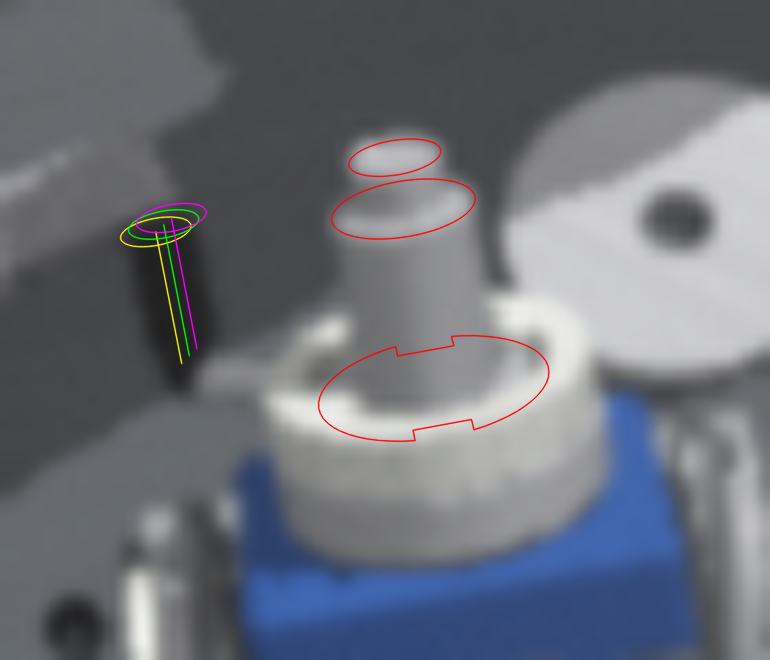

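View pics/t31f.png

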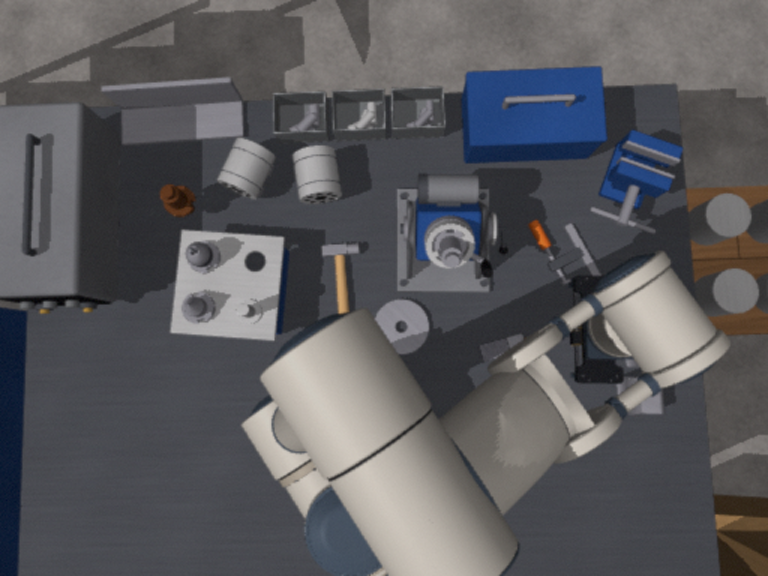

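```bash
python3 -c "
from h import *
o=observe(); print(o['time_s'],np.abs(o['dq']).max(),o['contact_force'].round(1)); print(job_done())"
```

```text
33.4 1.7866057899949117 [ 0.2 -0.7 -1.1]
the job is handed in; nothing more can be done
None
```

I finished the job in the order asked and handed it in at 33.4 s of the 67 s allowed. `job_done()` gave no verdict.

- **Plug:** I pulled it along the spindle axis, turned it upright against the rim of the free hole and left it there. In both cameras it stands upright on its flange.
- **Arbor:** I took it from the rack, tilted it to about 35° using its own hole, and pushed it into the spindle along the axis. The seated model matches both pictures, with a dog visible in a slot. The first push hit something on the way in at about 25 N, probably the ring edge. I backed off 8 mm, shifted 2.5 mm sideways, and it then went home. The final push peaked at about 44 N axially, firmer than intended but well under the wrist limit.
- **Lock ring:** I pushed the knob clockwise until it stalled. The force rose from 3 N to about 24 N with no further movement. In the pictures the lever reads about 117–119°, against 118.7° expected at the stop, and a lug lies over the flange. The arm was then drawn clear of everything.

**Disagreements:**
- **Fingertips:** they sit about 36 mm higher than the reported tool position implies. My first close on the plug missed because of this, so I corrected for it from the pictures.
- **Positioner base:** its corners put the spindle about 8 mm further from the robot than the stem and ring did. I used the stem and ring.

In the last top picture the centre, chuck, drums, hammer, disc and brown look-alike are where they started. The brush and clamp were partly hidden and the yellow look-alike fully hidden behind the arm, so I could not check those fully.

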